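# Fine sieve from behind the others on the crowded hook

## Robot

A 6-joint arm with a two-finger parallel gripper is mounted at the origin on the work surface. World frame = base frame: x ahead of the robot, y to its left, z up, the work surface at z = 0. Lengths are in m, angles in rad, forces in N, time in s.
With the tool pointing down it reaches from about 0.3 to 0.875 m from the base axis. Payload 6.4 kg.
Tool frame: the origin (TCP) lies midway between the tips of the shut fingers; the grasp point (between the pads) lies 19 mm behind it (ctrl.pinch_z is the distance from the TCP to the grasp point, in m); z points along the fingers, y is the line along which they close (so a half turn about z gives the same grasp; the last joint's range is limited). The gripper opens to 85 mm and grips with 20 to 120 N. Pads are 22 mm wide; open, the fingers measure 114 mm over their backs; the gripper's body (76 mm by 85 mm) begins 54 mm behind the grasp point. The pads swing forward as they close: fully open they stand 13 mm farther back than shut.
Start: joints at [1.008, 0.181, 1.607, -0, 1.354, -0.206], TCP at [0.201, 0.539, 0.208] pointing down, gripper open.
Joint ranges: [-2.99, 2.99], [-0.89, 2.07], [0.3, 2.58], [-1.14, 4.28], [0, 2.63], [-3.12, 3.12]. Speed limits (rad/s): [2.57, 2.57, 3.01, 3.14, 3.14, 3.14].

## Interface

Orientations are given as a unit quaternion [w, x, y, z].
In Python, from bench import ctrl gives the robot as it stands.
- The arm moves only by the tool apply_moves, never from a script. Its argument "moves" is a list of rows, each an object with "jaw": the opening, from 0 (shut) to 1 (fully open); "offset": the shift along the tool's x, y, z in mm, a list of three; "rot": the turn, a rotation vector about the tool's x, y, z in degrees, a list of three. In form: [{"jaw": jaw, "offset": [dx, dy, dz], "rot": [ax, ay, az]}, ...]. A call has exactly 5 rows; each row shifts and turns the commanded pose from where the row before left it, along the tool's axes as they then stand; what a row does not reach is not made up. A row lasts 1/8 s, in which the tool goes at most 62.5 mm and 10.7 degrees, less where a joint would pass 70% of its speed; a pose out of reach is approached as far as the arm can. A call is refused whole if a number of a shift passes 62.5 or a number of a turn 10.7, either way. A call with a gripper value outside its range is refused whole. The fingers move at their own pace and stop on an object; the grip force is fixed at half the most. Time passes only in rows, so rows that do not move let the fingers close, or fill a call up. It gives the time, the measured TCP pose, the force, the opening and the grip force at its end, in the units of the state.
- ctrl.get_obs(): the state, without advancing time (a new reading comes with each control period).
- ctrl.camera(name): name is "scene" or "side" or "wrist"; returns (picture, depth): 480x640x3 uint8, red, green, blue; 480x640 float32, m along the optical axis (not along the pixel's ray), 0 where there is no reading.
- ctrl.camera_params(name): a dict with "K" (3x3 intrinsics, pixels), "cam_to_world" (4x4, takes a point from camera to world coordinates); the wrist camera has in their place "mount" (4x4, takes a point from camera to tool coordinates, whose origin is the TCP and whose axes are the flange's). Camera axes: x right, y down, z forward; pixel columns grow to the right and rows downward; lengths in m; the calibration is good to about 2 mm. A picture is of the moment at which its call begins: read the wrist's pose just before it. camera_params takes no time and is no camera call.
- ctrl.hand_in(): hands the job in; it is judged then, once.
Trained networks look in the newest picture that a camera, given by its name, has taken for a name from the list of things; names that differ only in an ending like _2 or _b are one class to them, and where a whole thing is asked for, a point or a joint stands for the part that bears it (a point fixed in the world has none). Each returns a list of dicts, best first, with "score" (0 to 1); they miss things now and then, are a little off and sometimes report something else, mostly with a low value. They report only what shows in the picture. A call takes as long as a camera call. They do not tell look-alikes from the thing itself.
- ctrl.outline_of(camera, target): "region" (480x640 bool, what is visible of it) and "position" ([column, row] in pixels, amid what is visible of it).
The state is a dict: "time_s": time; "q": joint angles; "dq": joint speeds; "joint_efforts": joint torques, N m; "eef_pos": TCP position; "eef_rot": TCP orientation; "wrist_force": force on the tool from outside, world axes, zero at the start; "torque": the same for the moment, N m; "opening": opening from 0.0 (shut) to 1.0 (fully open); "grasp_force": force on a finger pad.
Only numpy, scipy, OpenCV 4.12 (cv2) and the standard library are available. Lean on these libraries where they do the work, as an engineer would, in place of code of your own. Each camera call takes 0.05 s, during which the arm holds its last target. There are 200 camera calls.

## Task

Get the red-handled fine sieve from the back of the crowded hook: first hang the two sieves in front of it on the spare hook, which has been knocked crooked, sliding the first right back to the stop flange to make room for the second. Then take the fine sieve off and set it, handle up, down on the bottom of the enamel rinsing pot. Feel your way gently and strain neither hook nor pot, touching each no harder than about 10 N; leave the other things on the table where they are.

Things in the scene. Friction and masses are not known exactly. Their poses are not given: they have to be found in the camera images.
- rack: Steel utensil rail on two posts 340 mm apart with feet 130 long; origin on the table midway between the posts, y along the rail, -x towards the robot. Rail top 235 high. Two hooks are clipped on it, towards the robot; either may be the crowded one. Each hook is damaged by more than 20 N from anything, gripping it included; so is the pot.
- busy: Crowded hook: steel rod 6 mm in diameter, straight and level out of a round stop flange, 20 across, 40 in front of the rail. Origin: rod axis at the flange's front face. The rod runs along its -x for 108, then the end turns up; foremost point at 119, tip's top 10 above the axis. A sieve raised 11 (more than 7, less than 16) passes the tip without touching. Sieves hang about 25, 56 and 89 mm from the flange.
- spare: Flange of the empty spare hook: same sizes, origin and axes as the crowded one. But its rod was knocked sideways and is jammed: from the origin it runs level, up to 0.2 rad to either side of -x (tip up to 23 mm off). This pose does not tell the angle: find it by touch or sight and slide along the rod's own line. It does not give. Holds two sieves 30 apart if the first is slid right back.
- coarse: Coarse sieve, blue handle, in front on the crowded hook (first or second). All three sieves: flat handle 26 mm wide (y), 6 thick (x), z up; origin in the eye, where the rod's axis lies when it hangs. Eye: slot 12 wide, its flat roof 3 above the origin, floor 19 below, handle's top end 11 above. Solid handle 19 to 94 below; round frame 66 across, 20 thick, centre 126 below. 0.06 to 0.13 kg.
- medium: Medium sieve, yellow handle, the other of the two in front on the crowded hook. Same shape and sizes as the coarse one. Slid right back on the spare hook, a sieve's handle meets the flange, its origin then 3 to 6 mm in front of the flange's face.
- fine: Fine sieve, red handle, the wanted one: rearmost on the crowded hook, nearest the rail. Same shape and sizes as the coarse one; lowest point 159 mm below the origin.
- fine_frame (a point): Centre of the fine sieve's round frame.
- pot: Rinsing pot: deep rectangular white enamel pot with a blue rim, fixed to the table; outside 66 (x) by 86 (y) by 98 mm high, walls and floor 5 thick, mouth 56 by 76. Origin: centre of its underside. The 66 wide sieve frame goes in along the longer side (y), stands on the floor and its handle then leans on the rim. It stands left or right of the rail.
- dish: Bystander: shallow glass dish, 84 across and 15 high, in the big shallow white sorting tray (220 by 300, 26 high). Origin: centre of its underside.
- forceps: Bystander: steel forceps 125 long lying in the sorting tray. Origin: middle of its length, underside.
- jar_near: Bystander: amber glass specimen jar, black cap, 48 across, 62 high, beyond the pot. Origin: centre of its underside.
- jar_rail: Bystander: green glass specimen jar, white cap, 44 across, 55 high, behind the rail. Origin: centre of its underside.
- washer: Bystander: white bottle with a red cap, 60 across, 150 high, at the back. Origin: centre of its underside.
- tin: Bystander: plain aluminium tin, 68 across, 45 high, at the back. Origin: centre of its underside.
There are look-alikes about, which are no part of the job. What is shaped like the coarse but orange is not meant.

How it is judged:
On the way, in this order (a step that is already met when the one before it is completed fails the run):
1. one of the two front sieves hangs on the spare hook, let go, its handle against the flange or within about 10 mm of it, while the fine sieve still hangs on the crowded hook (x of fine in the frame of busy between -0.11 and 0 m and y of fine in the frame of busy between -0.008 and 0.008 m and z of fine in the frame of busy between -0.006 and 0.006 m and angle between fine's own z axis and vertical below 0.25 rad and contact force between fine and busy above 0.15 N and ((x of coarse in the frame of spare between -0.11 and 0 m and y of coarse in the frame of spare between -0.035 and 0.035 m and z of coarse in the frame of spare between -0.006 and 0.006 m and angle between coarse's own z axis and vertical below 0.25 rad and contact force between coarse and spare above 0.15 N and contact force between the fingers and coarse below 0.05 N and x of coarse in the frame of spare above -0.014 m) or (x of medium in the frame of spare between -0.11 and 0 m and y of medium in the frame of spare between -0.035 and 0.035 m and z of medium in the frame of spare between -0.006 and 0.006 m and angle between medium's own z axis and vertical below 0.25 rad and contact force between medium and spare above 0.15 N and contact force between the fingers and medium below 0.05 N and x of medium in the frame of spare above -0.014 m))), for 0.2 s.
2. both front sieves hang on the spare hook, let go, the rear one within about 10 mm of the flange, while the fine sieve still hangs on the crowded hook (x of fine in the frame of busy between -0.11 and 0 m and y of fine in the frame of busy between -0.008 and 0.008 m and z of fine in the frame of busy between -0.006 and 0.006 m and angle between each of fine, coarse, medium's own z axis and vertical below 0.25 rad and contact force between fine and busy above 0.15 N and x of coarse in the frame of spare between -0.11 and 0 m and y of coarse in the frame of spare between -0.035 and 0.035 m and z of coarse in the frame of spare between -0.006 and 0.006 m and contact force between each of coarse, medium and spare above 0.15 N and contact force between the fingers and coarse below 0.05 N and x of medium in the frame of spare between -0.11 and 0 m and y of medium in the frame of spare between -0.035 and 0.035 m and z of medium in the frame of spare between -0.006 and 0.006 m and contact force between the fingers and medium below 0.05 N and x of any of coarse, medium in the frame of spare above -0.014 m), for 0.2 s.
At the end, for the whole second after the job is handed in: Coarse and medium hang upright on the spare hook, one with its origin within 14 mm of the flange face; fine stands in the pot, handle up: frame centre within 26 mm (x) and 34 mm (y) of the pot's centre and below 60 mm, tilt under 0.8 rad, eye above 110 mm; all let go and at rest (x of coarse in the frame of spare between -0.11 and 0 m and y of coarse in the frame of spare between -0.035 and 0.035 m and z of coarse in the frame of spare between -0.006 and 0.006 m and angle between each of coarse, medium's own z axis and vertical below 0.25 rad and contact force between each of coarse, medium and spare above 0.15 N and contact force between the fingers and coarse below 0.05 N and x of medium in the frame of spare between -0.11 and 0 m and y of medium in the frame of spare between -0.035 and 0.035 m and z of medium in the frame of spare between -0.006 and 0.006 m and contact force between the fingers and medium below 0.05 N and x of any of coarse, medium in the frame of spare above -0.014 m and linear speed of each of coarse, medium, fine below 0.03 m/s and x of fine_frame in the frame of pot between -0.026 and 0.026 m and y of fine_frame in the frame of pot between -0.034 and 0.034 m and height (world z) of fine_frame below 0.06 m and angle between fine's own z axis and vertical below 0.8 rad and height (world z) of fine above 0.11 m and contact force between the fingers and fine below 0.05 N); the robot touches nothing.
It fails at once if the spare hook is strained: more than 20 N on it (contact force between spare and anything else above 20 N).
It fails at once if the crowded hook is strained: more than 20 N on it (contact force between busy and anything else above 20 N).
It fails at once if the pot is struck: more than 20 N between it and anything (contact force between pot and anything else above 20 N).
It fails at once if a bystander is moved by more than 15 mm (distance of any of dish, forceps, jar_near, jar_rail, washer, tin from where it was at the start of the episode above 0.015 m).
It also fails if it takes over 72 s, if anything falls off the work surface, if the arm or the gripper's body presses on something with over 40 N, if the wrist force passes 120 N, or if a joint passes its speed limit or range.

## Working session

There is one attempt and no reset: what is moved stays moved. The work goes in short steps, Python scripts to look and compute and a tool call to move; the robot and the scene stay as the last step left them, time stands still between calls to the robot, and variables do not carry over. Pictures are saved under pics/ and viewed, at most 10 in all, crops included, and the job is handed in when it is done.

Besides the shell and the picture viewer there is one more tool, called in YAML: its name, and indented under it one key for each argument. apply_moves: Moves the arm, as the interface text tells. Its arguments: {"type":"object","properties":{"moves":{"type":"array"}},"required":["moves"]}

```bash
mkdir -p pics; ls
cat > h.py <<'E'
import numpy as np, cv2
from bench import ctrl
from scipy.spatial.transform import Rotation as R
def pts(name, d=None):
    """picture, depth, world points HxWx3"""
    p=ctrl.camera_params(name)
    o=ctrl.get_obs()
    img,dep=ctrl.camera(name)
    K=np.array(p["K"]); v,u=np.mgrid[0:480,0:640]
    c=np.stack([(u-K[0,2])/K[0,0]*dep,(v-K[1,2])/K[1,1]*dep,dep],-1)
    if "cam_to_world" in p: T=np.array(p["cam_to_world"])
    else:
        q=o["eef_rot"]; E=np.eye(4); E[:3,:3]=R.from_quat([q[1],q[2],q[3],q[0]]).as_matrix(); E[:3,3]=o["eef_pos"]
        T=E@np.array(p["mount"])
    return img,dep,c@T[:3,:3].T+T[:3,3]
def save(img,f): cv2.imwrite(f,cv2.cvtColor(img,cv2.COLOR_RGB2BGR))
E
python3 - <<'E'
from h import *
o=ctrl.get_obs(); print(o)
for n in("scene","side"):
    img,dep,w=pts(n); save(img,f"pics/{n}0.png"); np.savez(f"{n}0.npz",img=img,dep=dep,w=w)
    for t in("rack","busy","spare","coarse","medium","fine","pot"):
        for r in ctrl.outline_of(n,t)[:3]:
            m=r["region"]&(dep>0); q=w[m]
            if len(q): print(n,t,round(r["score"],2),np.round(r["position"]),len(q),np.round(np.median(q,0),3),np.round(np.percentile(q,2,axis=0),3),np.round(np.percentile(q,98,axis=0),3))
E
```

```text
pics
{'time_s': 0.0, 'q': array([ 1.00767567e+00,  1.81548375e-01,  1.60803418e+00, -4.24727519e-06,
        1.35376695e+00, -2.06290282e-01]), 'dq': array([ 4.69170826e-04,  1.04320061e-03, -6.47403505e-04, -2.97454322e-04,
        6.94736853e-05, -6.61777525e-04]), 'joint_efforts': array([ 9.26496205e-05, -4.44890893e+01, -3.51326752e+01, -2.44264838e-04,
        9.47389053e-03,  7.31727425e-06]), 'eef_pos': array([0.20050541, 0.53827232, 0.2070674 ]), 'eef_rot': array([-3.27739407e-04,  1.77469623e-01,  9.84125887e-01, -8.14999499e-04]), 'wrist_force': array([ 0.31862768, -0.19820035, -0.02457105]), 'torque': array([-0.02489396, -0.02030253, -0.05159702]), 'grasp_force': 0.0, 'opening': 1.0052854199156027}
scene rack 0.78 [329. 267.] 4464 [ 0.68  -0.03   0.036] [ 0.62  -0.182  0.005] [0.739 0.188 0.235]
scene busy 0.72 [380. 222.] 462 [0.651 0.087 0.226] [ 0.472  0.074 -0.001] [0.682 0.242 0.242]
scene spare 0.85 [310. 261.] 462 [ 0.668 -0.075  0.228] [ 0.528 -0.091  0.218] [ 0.687 -0.055  0.242]
scene spare 0.27 [117. 311.] 966 [ 0.382 -0.395  0.014] [ 0.35  -0.432  0.006] [ 0.42
[... 1217 characters left out ...]
-0.363  0.004] [ 0.513 -0.296  0.015]
side coarse 0.77 [230. 301.] 930 [ 0.386 -0.039  0.059] [ 0.36  -0.058  0.002] [ 0.411 -0.022  0.169]
side coarse 0.71 [285. 217.] 564 [0.572 0.078 0.126] [0.563 0.053 0.065] [0.582 0.117 0.232]
side coarse 0.56 [209. 262.] 318 [0.372 0.069 0.062] [0.364 0.048 0.002] [0.383 0.114 0.157]
side medium 0.81 [277. 224.] 543 [0.54  0.077 0.122] [0.533 0.052 0.065] [0.552 0.117 0.232]
side medium 0.62 [350. 259.] 3017 [ 0.675 -0.113  0.043] [ 0.623 -0.183  0.006] [0.735 0.183 0.235]
side fine 0.62 [299. 213.] 505 [0.603 0.078 0.127] [0.596 0.054 0.068] [0.614 0.118 0.231]
side pot 0.65 [212. 193.] 1389 [0.451 0.277 0.063] [0.416 0.267 0.002] [0.485 0.36  0.103]
```

View pics/scene0.png

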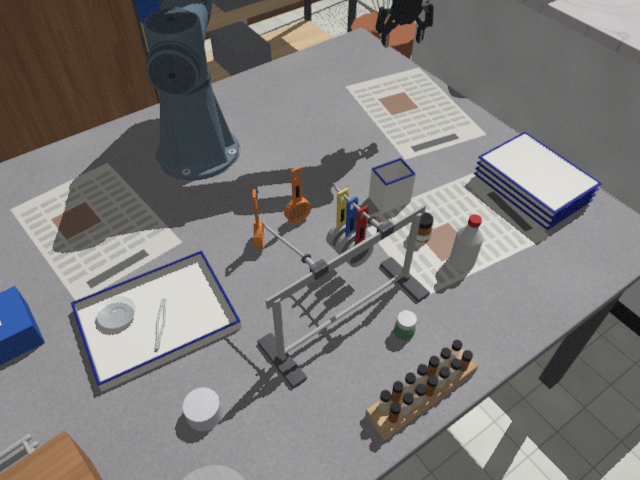

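View pics/side0.png

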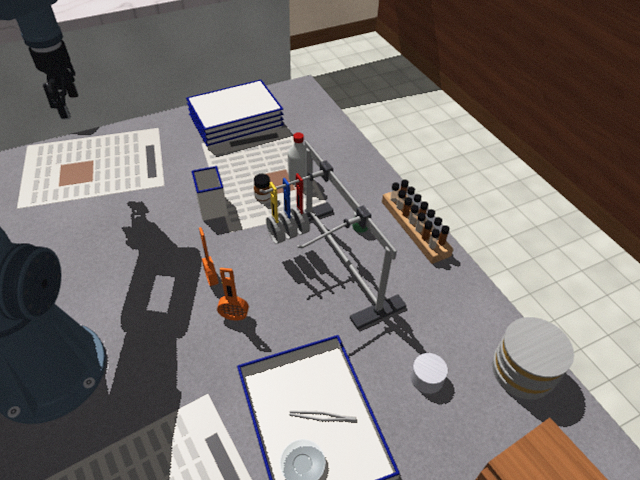

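The scene view shows yellow, then blue, then red on the crowded hook at about (350,222). The bent spare rod runs from (278,227) to (315,265), the pot is at (392,185), and there are two orange look-alikes at (258,220) and (297,195). Next I'll fit the poses.

Run:
```python
import numpy as np, cv2
P=lambda a:np.round(a,4).tolist()
def line(q):
    c=q.mean(0);u,s,v=np.linalg.svd(q-c,full_matrices=False);return c,v[0]
for n in("scene","side"):
    d=np.load(n+"0.npz");img,w=d["img"],d["w"];ok=d["dep"]>0
    hsv=cv2.cvtColor(img,cv2.COLOR_RGB2HSV).astype(int);H,S,V=[hsv[...,i] for i in range(3)]
    x,y,z=w[...,0],w[...,1],w[...,2]
    reg=ok&(x>.5)&(x<.66)&(abs(y-.08)<.06)&(z>.1)&(z<.26)&(S>120)&(V>60)
    for c,(a,b) in dict(yel=(20,35),blue=(100,130),red=(-5,8)).items():
        m=reg&(((H>=a)&(H<=b))|((H>=175)&(c=="red"))); q=w[m]
        hi=q[(q[:,2]>.15)&(q[:,2]<.225)]
        print(n,c,len(q),"med",P(np.median(q,0)),"y",P(np.percentile(hi[:,1],[3,97])),"x",P(np.percentile(hi[:,0],[3,50,97])),"ztop",P(np.percentile(q[:,2],98)), "slope dx/dy",P(np.polyfit(hi[:,1],hi[:,0],1)[0]))
    rail=ok&(z>.222)&(z<.25)&(x>.63)&(x<.73)&(abs(y)<.19); q=w[rail]; print(n,"rail x(y)",P(np.polyfit(q[:,1],q[:,0],1)),"zmax",P(np.percentile(q[:,2],98)),"y",P(np.percentile(q[:,1],[1,99])))
    for nm,y0 in(("spare",-.07),("busy",.08)):
        m=ok&(abs(z-.218)<.02)&(x>.48)&(x<.655)&(abs(y-y0)<.06)&(S<70); q=w[m]
        rod=q[(q[:,0]<.615)&(abs(q[:,2]-.218)<.012)]
        if len(rod)>10:
            p=np.polyfit(rod[:,0],rod[:,1],1); r=rod[abs(rod[:,1]-np.polyval(p,rod[:,0]))<.006]; p=np.polyfit(r[:,0],r[:,1],1)
            print(n,nm,len(r),"y=",P(p),"z med",P(np.median(r[:,2])),"x",P([r[:,0].min(),r[:,0].max()]))
        for a in np.arange(.48,.66,.01):
            s=q[(q[:,0]>=a)&(q[:,0]<a+.01)]
            if len(s)>2: print("   ",round(a,3),len(s),"y",P(np.percentile(s[:,1],[5,50,95])),"z",P(np.percentile(s[:,2],[5,50,95])))
    rim=ok&(z>.085)&(z<.112)&(x>.37)&(x<.55)&(y>.2)&(y<.4)&(H>100)&(H<135)&(S>90); q=w[rim][:,:2].astype(np.float32)
    print(n,"rim",len(q),cv2.minAreaRect(q), "z",P(np.median(w[rim][:,2])), P(cv2.boxPoints(cv2.minAreaRect(q))))
```

```text
scene yel 241 med [0.5454, 0.08, 0.1879] y [0.0719, 0.095] x [0.5412, 0.5453, 0.548] ztop 0.2325 slope dx/dy 0.0137
scene blue 227 med [0.5762, 0.0799, 0.1889] y [0.0734, 0.0964] x [0.573, 0.5763, 0.5788] ztop 0.2326 slope dx/dy -0.0212
scene red 244 med [0.6079, 0.0811, 0.1907] y [0.074, 0.098] x [0.6046, 0.6081, 0.6104] ztop 0.2333 slope dx/dy -0.0013
scene rail x(y) [-0.0331, 0.6744] zmax 0.2412 y [-0.1813, 0.1833]
scene spare 138 y= [0.1706, -0.1804] z med 0.2237 x [0.5197, 0.6138]
    0.52 18 y [-0.0935, -0.0909, -0.0872] z [0.2218, 0.2271, 0.2313]
    0.53 16 y [-0.092, -0.0895, -0.0868] z [0.2214, 0.2231, 0.2267]
    0.54 14 y [-0.0898, -0.0875, -0.0835] z [0.2215, 0.2235, 0.2256]
    0.55 14 y [-0.0886, -0.0861, -0.0838] z [0.2197, 0.2243, 0.2258]
    0.56 13 y [-0.0857, -0.0839, -0.0822] z [0.2213, 0.223, 0.2269]
    0.57 14 y [-0.0854, -0.0825, -0.0793] z [0.2212, 0.2233, 0.2265]
    0.58 15 y [-0.0837, -0.081, -0.0782] z [0.2223, 0.2238, 0.2259]
    0.59 16 y [-0.0813, -0.0789, -0.0763] z [0.2215, 0.2231, 0.2258]
    0.6 14 y [-0.0791, -0.0773, -0.0742] z [0.2207, 0.2231, 
[... 3785 characters left out ...]
, 0.226]
    0.6 10 y [0.0743, 0.0825, 0.0942] z [0.2068, 0.2217, 0.232]
    0.61 9 y [0.0849, 0.0874, 0.0886] z [0.2216, 0.223, 0.2261]
    0.62 18 y [0.0838, 0.0872, 0.0948] z [0.2194, 0.2244, 0.2303]
    0.63 37 y [0.0783, 0.0847, 0.0929] z [0.2151, 0.2255, 0.2332]
    0.64 22 y [0.0837, 0.0862, 0.0907] z [0.2182, 0.2246, 0.2284]
    0.65 9 y [0.0833, 0.0859, 0.0917] z [0.219, 0.2256, 0.2282]
side rim 184 ((0.45124000310897827, 0.3137040138244629), (0.09081640839576721, 0.06441890448331833), 81.91694641113281) z 0.0998 [[0.4129999876022339, 0.2732999920845032], [0.4767000079154968, 0.26420000195503235], [0.4894999861717224, 0.35409998893737793], [0.42570000886917114, 0.36320000886917114]]
```

Fits: 
- Rod axes are at z ≈ 0.222, and the crowded flange is at about (0.631, 0.087), yaw 0.033. 
- Sieves are at x ≈ 0.543, 0.574 and 0.6055. 
- The spare flange is at about (0.636, -0.072), with the rod at 0.175 rad in the world. 
- The pot is at (0.453, 0.3137), yaw about -0.13.

Now moving above the yellow sieve.

apply_moves:
  moves:
    - {"jaw": 1,"offset": [0,0,-20],"rot": [0,0,-7.4]}
    - {"jaw": 1,"offset": [0,0,-20],"rot": [0,0,-7.4]}
    - {"jaw": 1,"offset": [0,0,-20],"rot": [0,0,-7.5]}
    - {"jaw": 1,"offset": [-26,-37,0],"rot": [0,0,0]}
    - {"jaw": 1,"offset": [-26,-37,0],"rot": [0,0,0]}

```text
time_s: 1.42
eef_pos: [0.2555, 0.466, 0.2683]
eef_rot: [0.0, -0.017, 1.0, 0.0]
wrist_force: [-0.1, 0.8, -0.2]
opening: 1.001
grasp_force: 0.0
```

apply_moves:
  moves:
    - {"jaw": 1,"offset": [-26,-37,0],"rot": [0,0,0]}
    - {"jaw": 1,"offset": [-26,-37,0],"rot": [0,0,0]}
    - {"jaw": 1,"offset": [-26,-37,0],"rot": [0,0,0]}
    - {"jaw": 1,"offset": [-26,-37,0],"rot": [0,0,0]}
    - {"jaw": 1,"offset": [-26,-37,0],"rot": [0,0,0]}

```text
time_s: 2.05
eef_pos: [0.3919, 0.2846, 0.2682]
eef_rot: [0.0, -0.016, 1.0, 0.0]
wrist_force: [0.5, 0.5, 0.2]
opening: 1.003
grasp_force: 0.0
```

apply_moves:
  moves:
    - {"jaw": 0.8,"offset": [-26,-37,0],"rot": [0,0,0]}
    - {"jaw": 0.7,"offset": [-26,-37,0],"rot": [0,0,0]}
    - {"jaw": 0.6,"offset": [-26,-37,0],"rot": [0,0,0]}
    - {"jaw": 0.6,"offset": [-26,-37,0],"rot": [0,0,0]}
    - {"jaw": 0.6,"offset": [0,0,0],"rot": [0,0,0]}

```text
time_s: 2.68
eef_pos: [0.5013, 0.1389, 0.2678]
eef_rot: [0.0, -0.014, 1.0, -0.0]
wrist_force: [-0.0, 1.0, -0.5]
opening: 0.6
grasp_force: 0.0
```

```bash
cat >> h.py <<'E'
def to(x,y,z,yaw):
    "remaining tool-frame offset mm and z turn deg to reach TCP x,y,z with rod direction yaw (tool -x along it)"
    o=ctrl.get_obs(); q=o["eef_rot"]; M=R.from_quat([q[1],q[2],q[3],q[0]]).as_matrix()
    d=M.T@(np.array([x,y,z])-o["eef_pos"])*1000
    a=np.arctan2(-M[1,0],-M[0,0])
    T=np.array([[-np.cos(yaw),-np.sin(yaw),0],[-np.sin(yaw),np.cos(yaw),0],[0,0,-1]]).T
    print("t",round(o["time_s"],2),"pos",np.round(o["eef_pos"],4),"yaw",round(a,4),"off",np.round(d,1),"rot",np.round(np.degrees(R.from_matrix(M.T@T).as_rotvec()),2),"open",round(o["opening"],3),"F",np.round(o["wrist_force"],2),"grip",round(o["grasp_force"],1))
E
python3 - <<'E'
from h import *
to(.543,.0845,.26,.033)
img,dep,w=pts("wrist"); save(img,"pics/w1.png"); np.savez("w1.npz",img=img,dep=dep,w=w)
E
```

```text
t 2.67 pos [0.5013 0.1389 0.2678] yaw 0.0283 off [-40.2 -55.5   7.9] rot [-0.03  0.   -0.27] open 0.6 F [-0.05  1.01 -0.54] grip 0.0
```

View pics/w1.png

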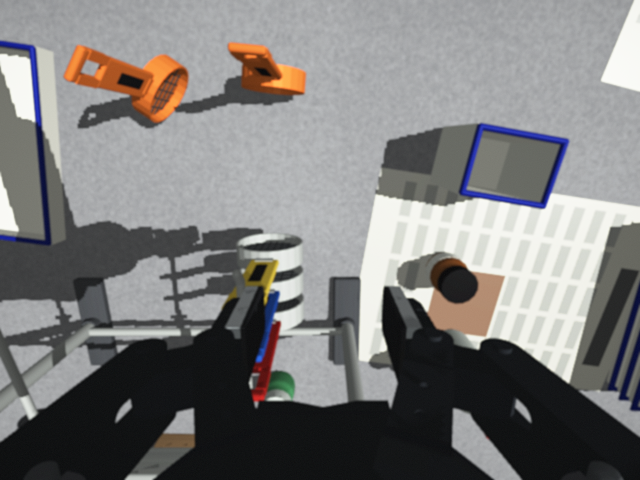

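The wrist view shows the sieve stack at about (260,310), with the left finger next to it. I'll move over the yellow one and refine its position from near.

apply_moves:
  moves:
    - {"jaw": 0.6,"offset": [-20,-28,0],"rot": [0,0,-0.3]}
    - {"jaw": 0.6,"offset": [-20,-27,0],"rot": [0,0,0]}
    - {"jaw": 0.6,"offset": [0,0,0],"rot": [0,0,0]}
    - {"jaw": 0.6,"offset": [0,0,0],"rot": [0,0,0]}
    - {"jaw": 0.6,"offset": [0,0,0],"rot": [0,0,0]}

```text
time_s: 3.35
eef_pos: [0.5411, 0.0889, 0.2681]
eef_rot: [-0.0, -0.02, 1.0, 0.0]
wrist_force: [0.3, -0.2, 1.1]
opening: 0.601
grasp_force: 0.0
```

```bash
cat >> h.py <<'E'
def handles(name="wrist"):
    img,dep,w=pts(name); hsv=cv2.cvtColor(img,cv2.COLOR_RGB2HSV).astype(int);H,S,V=[hsv[...,i] for i in range(3)]
    x,y,z=w[...,0],w[...,1],w[...,2]
    reg=(dep>0)&(x>.4)&(x<.66)&(z>.1)&(z<.34)&(S>110)&(V>50)&(y<.4)
    for c,(a,b) in dict(yel=(20,35),blue=(100,130),red=(-5,6)).items():
        q=w[reg&(((H>=a)&(H<=b))|((H>=174)&(c=="red")))]
        if len(q)<20: print(c,len(q)); continue
        t=np.percentile(q[:,2],98); hi=q[q[:,2]>t-.045]; top=q[q[:,2]>t-.003]
        print(c,len(q),"ztop",round(t,4),"x",np.round(np.percentile(hi[:,0],[3,50,97]),4),"y",np.round(np.percentile(hi[:,1],[3,97]),4),"top x",np.round(np.percentile(top[:,0],[3,97]),4),"y",np.round(np.percentile(top[:,1],[3,97]),4))
    return img,dep,w
E
python3 - <<'E'
from h import *
to(.543,.0845,.169,.033)
img,dep,w=handles(); save(img,"pics/w2.png")
E
```

```text
t 3.35 pos [0.5411 0.0889 0.2681] yaw 0.0392 off [-1.8 -4.6 99.1] rot [ 0.02 -0.    0.35] open 0.601 F [ 0.31 -0.2   1.09] grip 0.0
yel 1192 ztop 0.2346 x [0.5382 0.5392 0.5436] y [0.0731 0.0972] top x [0.5387 0.5438] y [0.074  0.0972]
blue 3013 ztop 0.2342 x [0.569  0.57   0.5741] y [0.0743 0.0982] top x [0.5693 0.5745] y [0.0747 0.0981]
red 1049 ztop 0.2345 x [0.6005 0.6016 0.6054] y [0.0757 0.0992] top x [0.6009 0.6064] y [0.0756 0.099 ]
```

View pics/w2.png

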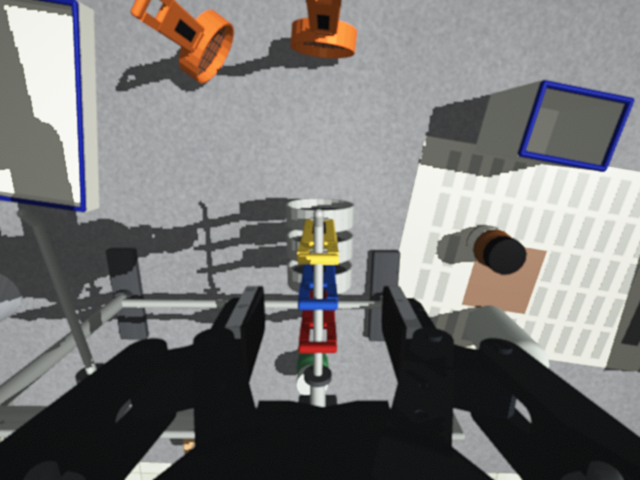

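Fingers straddle the row evenly: the stack is centred at column 319, the fingers at 250 and 395. Descending and gripping the yellow one.

apply_moves:
  moves:
    - {"jaw": 0.6,"offset": [-1,-3.7,20],"rot": [0,0,0.3]}
    - {"jaw": 0.6,"offset": [0,0,25],"rot": [0,0,0]}
    - {"jaw": 0.6,"offset": [0,0,25],"rot": [0,0,0]}
    - {"jaw": 0.6,"offset": [0,0,20],"rot": [0,0,0]}
    - {"jaw": 0.6,"offset": [0,0,9],"rot": [0,0,0]}

```text
time_s: 4.03
eef_pos: [0.5419, 0.0847, 0.1679]
eef_rot: [-0.001, -0.017, 1.0, 0.0]
wrist_force: [0.5, 0.1, 0.4]
opening: 0.597
grasp_force: 0.0
```

apply_moves:
  moves:
    - {"jaw": 0.6,"offset": [0,0,0],"rot": [0,0,0]}
    - {"jaw": 0.45,"offset": [0,0,0],"rot": [0,0,0]}
    - {"jaw": 0.35,"offset": [0,0,0],"rot": [0,0,0]}
    - {"jaw": 0.2,"offset": [0,0,0],"rot": [0,0,0]}
    - {"jaw": 0.2,"offset": [0,0,0],"rot": [0,0,0]}

```text
time_s: 4.65
eef_pos: [0.5434, 0.0839, 0.1698]
eef_rot: [0.001, -0.016, 1.0, -0.0]
wrist_force: [-0.1, -1.7, 5.1]
opening: 0.294
grasp_force: 58.6
```

Run:
```python
from h import *
to(.5415,.0853,.169,.033)
handles("side")
```

```text
t 4.65 pos [0.5434 0.0839 0.1698] yaw 0.0323 off [1.9 1.4 0.8] rot [-0.02  0.08 -0.04] open 0.294 F [-0.08 -1.73  5.12] grip 58.6
yel 84 ztop 0.2105 x [0.5379 0.5399 0.5432] y [0.0698 0.096 ] top x [0.5386 0.5394] y [0.0949 0.0968]
blue 184 ztop 0.205 x [0.5699 0.5715 0.5738] y [0.0727 0.0968] top x [0.5716 0.5743] y [0.0728 0.0751]
red 181 ztop 0.233 x [0.601  0.6031 0.6068] y [0.0736 0.0993] top x [0.6011 0.607 ] y [0.0764 0.0979]
```

apply_moves:
  moves:
    - {"jaw": 0.2,"offset": [0,0,-2],"rot": [0,0,0]}
    - {"jaw": 0.2,"offset": [0,0,-3],"rot": [0,0,0]}
    - {"jaw": 0.2,"offset": [0,0,-3],"rot": [0,0,0]}
    - {"jaw": 0.2,"offset": [0,0,-3],"rot": [0,0,0]}
    - {"jaw": 0.2,"offset": [0,0,0],"rot": [0,0,0]}

```text
time_s: 5.32
eef_pos: [0.5431, 0.0841, 0.1803]
eef_rot: [0.0, -0.016, 1.0, 0.0]
wrist_force: [-0.4, -0.1, -0.5]
opening: 0.295
grasp_force: 58.8
```

Run:
```python
from h import *
to(.5415,.0853,.169,.033)
img,_,_=handles("wrist"); save(img[150:400,200:440],"pics/w3.png")
handles("scene")
```

```text
t 5.33 pos [0.5431 0.0841 0.1803] yaw 0.0324 off [ 1.6  1.3 11.3] rot [-0.    0.03 -0.03] open 0.295 F [-0.36 -0.06 -0.49] grip 58.8
yel 4514 ztop 0.2446 x [0.5376 0.5387 0.5428] y [0.0716 0.0959] top x [0.538  0.5431] y [0.0718 0.0957]
blue 3439 ztop 0.2346 x [0.5435 0.5698 0.5721] y [0.0743 0.0985] top x [0.5318 0.5721] y [0.075  0.0965]
red 177 ztop 0.1875 x [0.6004 0.6012 0.6021] y [0.0811 0.0947] top x [0.6002 0.602 ] y [0.0809 0.0945]
yel 212 ztop 0.2519 x [0.5404 0.5451 0.5559] y [0.071  0.0965] top x [0.5546 0.5591] y [0.0705 0.0726]
blue 324 ztop 0.2316 x [0.5725 0.5762 0.5785] y [0.0733 0.0964] top x [0.5713 0.578 ] y [0.075  0.0945]
red 268 ztop 0.2329 x [0.6041 0.6079 0.6105] y [0.0737 0.0983] top x [0.6035 0.6106] y [0.0761 0.0977]
```

View pics/w3.png

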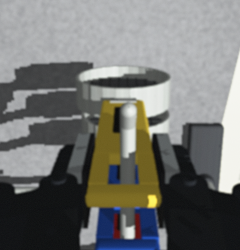

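Yellow is raised 10 mm, with the rod and its tip visible through the eye at (325,255). I'll pull it out past the tip.

apply_moves:
  moves:
    - {"jaw": 0.2,"offset": [7,0,-1],"rot": [0,0,0]}
    - {"jaw": 0.2,"offset": [12,0,0],"rot": [0,0,0]}
    - {"jaw": 0.2,"offset": [12,0,0],"rot": [0,0,0]}
    - {"jaw": 0.2,"offset": [12,0,0],"rot": [0,0,0]}
    - {"jaw": 0.2,"offset": [12,0,0],"rot": [0,0,0]}

```text
time_s: 6.05
eef_pos: [0.487, 0.0823, 0.1811]
eef_rot: [0.0, -0.016, 1.0, -0.0]
wrist_force: [0.5, -0.1, -0.0]
opening: 0.287
grasp_force: 58.8
```

apply_moves:
  moves:
    - {"jaw": 0.2,"offset": [0,-30,0],"rot": [0,0,0]}
    - {"jaw": 0.2,"offset": [0,-40,0],"rot": [0,0,0]}
    - {"jaw": 0.2,"offset": [0,-40,0],"rot": [0,0,0]}
    - {"jaw": 0.2,"offset": [0,-40,0],"rot": [0,0,-4]}
    - {"jaw": 0.2,"offset": [0,-20,0],"rot": [0,0,-4.1]}

```text
time_s: 6.68
eef_pos: [0.4944, -0.0894, 0.1812]
eef_rot: [0.0, -0.087, 0.996, -0.0]
wrist_force: [0.4, 0.1, -0.6]
opening: 0.294
grasp_force: 59.0
```

apply_moves:
  moves:
    - {"jaw": 0.2,"offset": [0,0,0],"rot": [0,0,0]}
    - {"jaw": 0.2,"offset": [0,0,0],"rot": [0,0,0]}
    - {"jaw": 0.2,"offset": [0,0,0],"rot": [0,0,0]}
    - {"jaw": 0.2,"offset": [0,0,0],"rot": [0,0,0]}
    - {"jaw": 0.2,"offset": [0,0,0],"rot": [0,0,0]}

```text
time_s: 7.3
eef_pos: [0.4949, -0.0871, 0.181]
eef_rot: [0.0, -0.087, 0.996, -0.0]
wrist_force: [0.2, -0.5, -0.4]
opening: 0.295
grasp_force: 59.0
```

```bash
cat >> h.py <<'E'
def rod(name,yel=True):
    "line fit of the spare rod"
    img,dep,w=pts(name); hsv=cv2.cvtColor(img,cv2.COLOR_RGB2HSV).astype(int); x,y,z=w[...,0],w[...,1],w[...,2]
    q=w[(dep>0)&(abs(z-.223)<.009)&(x>.525)&(x<.622)&(abs(y-(.176*x-.1837))<.012)&(hsv[...,1]<70)]
    p=np.polyfit(q[:,0],q[:,1],1)
    for _ in range(3):
        q=q[abs(q[:,1]-np.polyval(p,q[:,0]))<.004]; p=np.polyfit(q[:,0],q[:,1],1)
    print(name,"rod",len(q),"slope",round(p[0],4),"y@.52,.58,.636",np.round(np.polyval(p,[.52,.58,.636]),4),"x",np.round([q[:,0].min(),q[:,0].max()],3),"z",np.round(np.percentile(q[:,2],[50,90]),4))
    t=w[(dep>0)&(abs(z-.228)<.008)&(x>.5)&(x<.535)&(abs(y+.092)<.012)&(hsv[...,1]<70)]
    if len(t): print("  tip x",np.round(np.percentile(t[:,0],[1,50]),4),"ztop",np.round(np.percentile(t[:,2],98),4))
    f=w[(dep>0)&(abs(z-.222)<.012)&(x>.622)&(x<.66)&(abs(y+.072)<.013)&(hsv[...,1]<70)]
    if len(f): print("  flange x",np.round(np.percentile(f[:,0],[2,10,25,50]),4),"y",np.round(np.percentile(f[:,1],[2,50,98]),4))
    return img,dep,w
E
python3 - <<'E'
from h import *
to(.5025,-.0955,.1813,.175)
img,_,_=rod("wrist");save(img,"pics/w4.png")
handles("wrist"); rod("scene"); rod("side"); handles("side")
E
```

```text
t 7.3 pos [ 0.4949 -0.0871  0.181 ] yaw 0.1744 off [-6.1 -9.6 -0.3] rot [-0.    0.   -0.03] open 0.295 F [ 0.16 -0.52 -0.41] grip 59.0
wrist rod 104 slope 0.0459 y@.52,.58,.636 [-0.0893 -0.0866 -0.084 ] x [0.525 0.533] z [0.2256 0.2276]
  tip x [0.5057 0.5203] ztop 0.2347
yel 5112 ztop 0.2453 x [0.4881 0.4912 0.495 ] y [-0.0998 -0.0762] top x [0.4886 0.4958] y [-0.0995 -0.0759]
blue 6
red 0
scene rod 142 slope 0.1746 y@.52,.58,.636 [-0.0919 -0.0814 -0.0716] x [0.526 0.622] z [0.2235 0.2257]
  tip x [0.5061 0.5243] ztop 0.2333
  flange x [0.6232 0.6307 0.638  0.6404] y [-0.0802 -0.073  -0.0631]
side rod 101 slope 0.1749 y@.52,.58,.636 [-0.0924 -0.0819 -0.0721] x [0.548 0.622] z [0.2241 0.2265]
  flange x [0.6244 0.6303 0.6353 0.6378] y [-0.0806 -0.0733 -0.0637]
yel 160 ztop 0.2339 x [0.4884 0.4905 0.4947] y [-0.1012 -0.075 ] top x [0.4888 0.4912] y [-0.0854 -0.0759]
blue 79 ztop 0.1037 x [0.4159 0.4488 0.484 ] y [0.2667 0.3546] top x [0.4159 0.484 ] y [0.2665 0.3538]
red 0
```

View pics/w4.png

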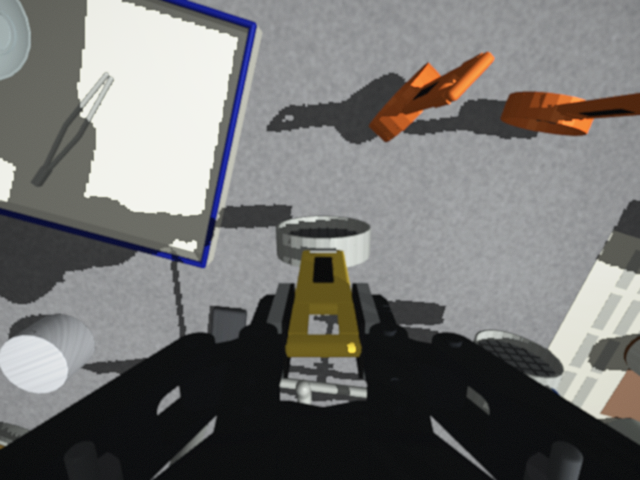

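The tip and eye (320,320) are close to aligned, about 9 mm off laterally. The rod fits y = -0.0920 at x = 0.52 with slope 0.175. I'll align and enter.

apply_moves:
  moves:
    - {"jaw": 0.2,"offset": [0,-9,0],"rot": [0,0,0]}
    - {"jaw": 0.2,"offset": [0,0,0],"rot": [0,0,0]}
    - {"jaw": 0.2,"offset": [-12,0,0],"rot": [0,0,0]}
    - {"jaw": 0.2,"offset": [-12,0,0],"rot": [0,0,0]}
    - {"jaw": 0.2,"offset": [-12,0,0],"rot": [0,0,0]}

```text
time_s: 8.18
eef_pos: [0.5329, -0.0899, 0.181]
eef_rot: [0.0, -0.087, 0.996, 0.0]
wrist_force: [0.4, -0.4, -1.9]
opening: 0.289
grasp_force: 59.0
```

Run:
```python
from h import *
x=.530; to(x,-.092+(x-.52)*.1747,.181,.173)
handles("side"); handles("wrist")
```

```text
t 8.18 pos [ 0.5329 -0.0899  0.181 ] yaw 0.174 off [ 3.   0.2 -0. ] rot [0.   0.01 0.06] open 0.289 F [ 0.42 -0.37 -1.93] grip 59.0
yel 159 ztop 0.2411 x [0.5255 0.5283 0.5319] y [-0.0897 -0.0769] top x [0.5252 0.529 ] y [-0.0891 -0.0764]
blue 81 ztop 0.104 x [0.4167 0.4471 0.4845] y [0.2689 0.3552] top x [0.4164 0.4827] y [0.268  0.3538]
red 0
yel 4758 ztop 0.2454 x [0.5272 0.5304 0.5342] y [-0.1025 -0.0788] top x [0.5279 0.5349] y [-0.1022 -0.0785]
blue 2434 ztop 0.2079 x [0.5691 0.5701 0.574 ] y [0.0725 0.0955] top x [0.5696 0.5752] y [0.072  0.0748]
red 340 ztop 0.1652 x [0.6003 0.6011 0.6019] y [0.078  0.0992] top x [0.6001 0.6016] y [0.0943 0.0987]
```

apply_moves:
  moves:
    - {"jaw": 0.2,"offset": [-15,0,1],"rot": [0,0,0]}
    - {"jaw": 0.2,"offset": [-18,0,1],"rot": [0,0,0]}
    - {"jaw": 0.2,"offset": [-18,0,1],"rot": [0,0,0]}
    - {"jaw": 0.2,"offset": [-17,0,1],"rot": [0,0,0]}
    - {"jaw": 0.2,"offset": [-12,0,0],"rot": [0,0,0]}

```text
time_s: 8.9
eef_pos: [0.6116, -0.076, 0.1767]
eef_rot: [-0.0, -0.087, 0.996, 0.0]
wrist_force: [-0.5, 0.1, 0.2]
opening: 0.296
grasp_force: 59.0
```

apply_moves:
  moves:
    - {"jaw": 0.2,"offset": [-4,0,0],"rot": [0,0,0]}
    - {"jaw": 0.2,"offset": [0,0,0],"rot": [0,0,0]}
    - {"jaw": 0.2,"offset": [0,0,0],"rot": [0,0,0]}
    - {"jaw": 0.2,"offset": [0,0,0],"rot": [0,0,0]}
    - {"jaw": 0.2,"offset": [0,0,0],"rot": [0,0,0]}

```text
time_s: 9.52
eef_pos: [0.6144, -0.0757, 0.1771]
eef_rot: [0.0, -0.087, 0.996, -0.0]
wrist_force: [-0.3, -1.1, -0.3]
opening: 0.298
grasp_force: 59.0
```

Run:
```python
from h import *
x=.6311; to(x,-.092+(x-.52)*.1747,.177,.173)
handles("side"); handles("wrist"); rod("side"); img,_,_=rod("scene")
save(cv2.resize(img[180:320,220:400],None,fx=3,fy=3),"pics/s5.png")
```

```text
t 9.53 pos [ 0.6144 -0.0757  0.1771] yaw 0.1736 off [-17.    0.2   0.1] rot [-0.01  0.01  0.03] open 0.298 F [-0.25 -1.09 -0.27] grip 59.0
yel 189 ztop 0.2391 x [0.607  0.6103 0.6138] y [-0.0784 -0.0617] top x [0.6092 0.6128] y [-0.0766 -0.0626]
blue 260 ztop 0.2331 x [0.5699 0.5715 0.5744] y [0.0719 0.0987] top x [0.5701 0.5748] y [0.0733 0.0962]
red 183 ztop 0.2334 x [0.6012 0.6029 0.606 ] y [0.0738 0.0989] top x [0.6015 0.6061] y [0.0739 0.0981]
yel 4442 ztop 0.2414 x [0.6077 0.6109 0.6147] y [-0.0884 -0.0647] top x [0.6083 0.6155] y [-0.088  -0.0645]
blue 863 ztop 0.1815 x [0.5696 0.5716 0.5745] y [0.0724 0.0817] top x [0.5702 0.5749] y [0.0723 0.0742]
red 1392 ztop 0.1946 x [0.6008 0.6021 0.6053] y [0.0735 0.0956] top x [0.6016 0.6059] y [0.0733 0.0758]
side rod 126 slope 0.1807 y@.52,.58,.636 [-0.0923 -0.0815 -0.0714] x [0.525 0.616] z [0.2239 0.2263]
  tip x [0.5186 0.5268] ztop 0.2312
  flange x [0.6341 0.6341 0.6341 0.6341] y [-0.0695 -0.0695 -0.0695]
scene rod 57 slope 0.1769 y@.52,.58,.636 [-0.0923 -0.0816 -0.0717] x [0.526 0.622] z [0.2238 0.2265]
  tip x [0.5212 0.5276] ztop 0.2307
  flange x [0.6225 0.6254 0.6375 0.6401] y [-0.0791 -0.0727 -0.0603]
```

View pics/s5.png

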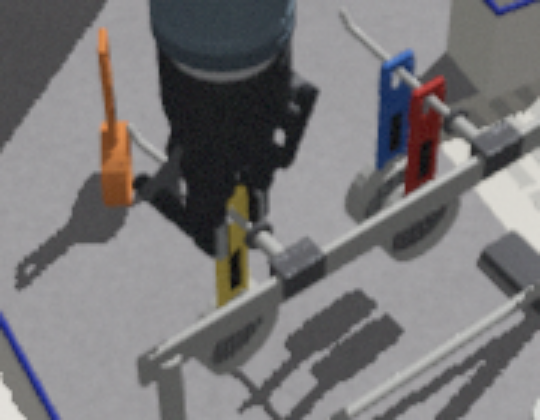

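apply_moves:
  moves:
    - {"jaw": 0.2,"offset": [-5,0,0],"rot": [0,0,0]}
    - {"jaw": 0.2,"offset": [-5,0,0],"rot": [0,0,0]}
    - {"jaw": 0.2,"offset": [-3,0,0],"rot": [0,0,0]}
    - {"jaw": 0.2,"offset": [-1,0,0],"rot": [0,0,0]}
    - {"jaw": 0.2,"offset": [0,0,0],"rot": [0,0,0]}

```text
time_s: 10.35
eef_pos: [0.6284, -0.0732, 0.1769]
eef_rot: [-0.0, -0.087, 0.996, 0.0]
wrist_force: [1.1, -0.6, -0.4]
opening: 0.296
grasp_force: 59.0
```

apply_moves:
  moves:
    - {"jaw": 0.2,"offset": [-1,0,0],"rot": [0,0,0]}
    - {"jaw": 0.2,"offset": [-1,0,0],"rot": [0,0,0]}
    - {"jaw": 0.2,"offset": [-1,0,0],"rot": [0,0,0]}
    - {"jaw": 0.2,"offset": [0,0,0],"rot": [0,0,0]}
    - {"jaw": 0.2,"offset": [0,0,0],"rot": [0,0,0]}

```text
time_s: 10.98
eef_pos: [0.6313, -0.0727, 0.177]
eef_rot: [-0.0, -0.087, 0.996, 0.0]
wrist_force: [0.1, 0.2, -1.0]
opening: 0.293
grasp_force: 59.0
```

Run:
```python
from h import *
x=.6311; to(x,-.092+(x-.52)*.1747,.177,.173)
handles("side"); handles("wrist")
```

```text
t 10.97 pos [ 0.6313 -0.0727  0.177 ] yaw 0.1738 off [ 0.2  0.2 -0. ] rot [ 0.   -0.    0.04] open 0.293 F [ 0.05  0.2  -0.99] grip 59.0
yel 193 ztop 0.24 x [0.6242 0.6272 0.6309] y [-0.0744 -0.0612] top x [0.6257 0.6307] y [-0.0717 -0.0608]
blue 258 ztop 0.233 x [0.5699 0.5714 0.5748] y [0.0726 0.0978] top x [0.5699 0.5743] y [0.0739 0.0972]
red 183 ztop 0.2336 x [0.6013 0.6031 0.6062] y [0.0737 0.0986] top x [0.6012 0.6064] y [0.0759 0.0979]
yel 4537 ztop 0.2413 x [0.6245 0.6278 0.6319] y [-0.0854 -0.0617] top x [0.6252 0.6324] y [-0.085  -0.0615]
blue 696 ztop 0.1767 x [0.5698 0.5721 0.5748] y [0.0722 0.0802] top x [0.5702 0.575 ] y [0.0721 0.0745]
red 1136 ztop 0.19 x [0.601  0.6027 0.6057] y [0.0733 0.0944] top x [0.6015 0.6058] y [0.0735 0.0752]
```

apply_moves:
  moves:
    - {"jaw": 0.2,"offset": [-1,0,2],"rot": [0,0,0]}
    - {"jaw": 0.2,"offset": [0,0,2],"rot": [0,0,0]}
    - {"jaw": 0.2,"offset": [0,0,1],"rot": [0,0,0]}
    - {"jaw": 0.2,"offset": [0,0,1],"rot": [0,0,0]}
    - {"jaw": 0.2,"offset": [0,0,0],"rot": [0,0,0]}

```text
time_s: 11.7
eef_pos: [0.6322, -0.0726, 0.1708]
eef_rot: [-0.0, -0.087, 0.996, 0.0]
wrist_force: [-0.9, -0.1, -1.6]
opening: 0.293
grasp_force: 59.1
```

apply_moves:
  moves:
    - {"jaw": 0.2,"offset": [0,0,0.5],"rot": [0,0,0]}
    - {"jaw": 0.2,"offset": [0,0,0],"rot": [0,0,0]}
    - {"jaw": 0.3,"offset": [0,0,0],"rot": [0,0,0]}
    - {"jaw": 0.4,"offset": [0,0,0],"rot": [0,0,0]}
    - {"jaw": 0.55,"offset": [0,0,0],"rot": [0,0,0]}

```text
time_s: 12.32
eef_pos: [0.6327, -0.0725, 0.1708]
eef_rot: [0.0, -0.087, 0.996, -0.0]
wrist_force: [-0.1, 0.8, 0.6]
opening: 0.548
grasp_force: 0.0
```

Run:
```python
from h import *
to(.6311,-.0726,.177,.173)
handles("side"); handles("wrist")
```

```text
t 12.32 pos [ 0.6327 -0.0725  0.1708] yaw 0.1739 off [ 1.6  0.2 -6.2] rot [-0.01  0.05  0.05] open 0.548 F [-0.06  0.79  0.65] grip 0.0
yel 254 ztop 0.2332 x [0.627  0.6299 0.634 ] y [-0.0858 -0.0479] top x [0.6272 0.6331] y [-0.0836 -0.0643]
blue 259 ztop 0.2334 x [0.5696 0.5714 0.5751] y [0.0719 0.0983] top x [0.5694 0.5748] y [0.0732 0.0949]
red 185 ztop 0.2333 x [0.601  0.6031 0.6066] y [0.0735 0.099 ] top x [0.6013 0.6063] y [0.075  0.0978]
yel 4389 ztop 0.2345 x [0.6255 0.6285 0.6324] y [-0.085  -0.0615] top x [0.6261 0.633 ] y [-0.0845 -0.0619]
blue 618 ztop 0.1695 x [0.5698 0.5723 0.5748] y [0.0724 0.0791] top x [0.5703 0.5747] y [0.0724 0.0744]
red 1025 ztop 0.1834 x [0.601  0.6026 0.6057] y [0.0732 0.0927] top x [0.6016 0.6057] y [0.0731 0.0757]
```

Yellow hangs near the flange, about 6 mm away. Next, the blue one.

apply_moves:
  moves:
    - {"jaw": 0.6,"offset": [0,0,-15],"rot": [0,0,0]}
    - {"jaw": 0.6,"offset": [0,0,-25],"rot": [0,0,0]}
    - {"jaw": 0.6,"offset": [0,0,-30],"rot": [0,0,0]}
    - {"jaw": 0.6,"offset": [0,0,-30],"rot": [0,0,0]}
    - {"jaw": 0.6,"offset": [0,0,0],"rot": [0,0,8.1]}

```text
time_s: 13.05
eef_pos: [0.6343, -0.073, 0.2757]
eef_rot: [0.004, -0.015, 1.0, -0.001]
wrist_force: [0.1, -0.7, -0.9]
opening: 0.596
grasp_force: 0.0
```

apply_moves:
  moves:
    - {"jaw": 0.6,"offset": [14,40,0],"rot": [0,0,0]}
    - {"jaw": 0.6,"offset": [14,40,0],"rot": [0,0,0]}
    - {"jaw": 0.6,"offset": [14,40,0],"rot": [0,0,0]}
    - {"jaw": 0.6,"offset": [12,40,0],"rot": [0,0,0]}
    - {"jaw": 0.6,"offset": [0,0,0],"rot": [0,0,0]}

```text
time_s: 13.68
eef_pos: [0.5726, 0.0882, 0.2721]
eef_rot: [0.001, -0.018, 1.0, 0.0]
wrist_force: [0.2, -0.7, 0.4]
opening: 0.601
grasp_force: 0.0
```

Run:
```python
from h import *
to(.573,.0862,.169,.033)
handles("side"); handles("wrist")
```

```text
t 13.68 pos [0.5726 0.0882 0.2721] yaw 0.0362 off [-1.000e-01 -2.100e+00  1.031e+02] rot [0.03 0.11 0.18] open 0.601 F [ 0.21 -0.69  0.35] grip 0.0
yel 249 ztop 0.2335 x [0.6265 0.6297 0.6336] y [-0.0864 -0.062 ] top x [0.627  0.6335] y [-0.0867 -0.0638]
blue 260 ztop 0.2329 x [0.5697 0.5714 0.5749] y [0.073  0.0974] top x [0.5695 0.574 ] y [0.0753 0.0971]
red 182 ztop 0.2335 x [0.6012 0.603  0.6067] y [0.0732 0.0989] top x [0.6019 0.6066] y [0.0739 0.0977]
yel 1892 ztop 0.2344 x [0.6257 0.6285 0.6323] y [-0.0842 -0.0598] top x [0.6263 0.6324] y [-0.0835 -0.0607]
blue 3067 ztop 0.2342 x [0.5692 0.5702 0.5745] y [0.074  0.0978] top x [0.5695 0.5749] y [0.0745 0.0975]
red 1092 ztop 0.2345 x [0.6006 0.6016 0.6053] y [0.0753 0.099 ] top x [0.6009 0.6055] y [0.0759 0.0991]
```

apply_moves:
  moves:
    - {"jaw": 0.6,"offset": [0.5,-2.2,20],"rot": [0,0,0.2]}
    - {"jaw": 0.6,"offset": [0,0,28],"rot": [0,0,0]}
    - {"jaw": 0.6,"offset": [0,0,28],"rot": [0,0,0]}
    - {"jaw": 0.6,"offset": [0,0,20],"rot": [0,0,0]}
    - {"jaw": 0.6,"offset": [0,0,7],"rot": [0,0,0]}

```text
time_s: 14.4
eef_pos: [0.5725, 0.0821, 0.1663]
eef_rot: [-0.001, -0.014, 1.0, -0.0]
wrist_force: [0.7, 0.1, 0.6]
opening: 0.599
grasp_force: 0.0
```

apply_moves:
  moves:
    - {"jaw": 0.5,"offset": [0,0,0],"rot": [0,0,0]}
    - {"jaw": 0.4,"offset": [0,0,0],"rot": [0,0,0]}
    - {"jaw": 0.35,"offset": [0,0,0],"rot": [0,0,0]}
    - {"jaw": 0.2,"offset": [0,0,0],"rot": [0,0,0]}
    - {"jaw": 0.2,"offset": [0,0,-1],"rot": [0,0,0]}

```text
time_s: 15.02
eef_pos: [0.573, 0.0835, 0.1688]
eef_rot: [0.0, -0.015, 1.0, 0.0]
wrist_force: [0.4, 1.0, -1.3]
opening: 0.29
grasp_force: 58.6
```

apply_moves:
  moves:
    - {"jaw": 0.2,"offset": [0,0,-2],"rot": [0,0,0]}
    - {"jaw": 0.2,"offset": [0,0,-3],"rot": [0,0,0]}
    - {"jaw": 0.2,"offset": [0,0,-3],"rot": [0,0,0]}
    - {"jaw": 0.2,"offset": [0,0,-2],"rot": [0,0,0]}
    - {"jaw": 0.2,"offset": [0,0,0],"rot": [0,0,0]}

```text
time_s: 15.65
eef_pos: [0.5728, 0.0836, 0.1788]
eef_rot: [0.0, -0.014, 1.0, 0.0]
wrist_force: [-0.4, 2.7, 0.5]
opening: 0.292
grasp_force: 58.7
```

Run:
```python
from h import *
to(.573,.0858,.18,.033)
handles("side"); handles("wrist")
```

```text
t 15.65 pos [0.5728 0.0836 0.1788] yaw 0.029 off [-0.3  2.2 -1.2] rot [ 0.01  0.01 -0.23] open 0.292 F [-0.42  2.74  0.46] grip 58.7
yel 253 ztop 0.2331 x [0.6269 0.6298 0.6338] y [-0.0861 -0.0614] top x [0.6271 0.6345] y [-0.0849 -0.0637]
blue 143 ztop 0.1976 x [0.5687 0.5706 0.5732] y [0.069  0.0939] top x [0.5689 0.5715] y [0.0732 0.094 ]
red 118 ztop 0.2163 x [0.6008 0.6025 0.6058] y [0.0728 0.0956] top x [0.589  0.6059] y [0.04   0.0762]
yel 3199 ztop 0.2149 x [0.6254 0.6272 0.6301] y [-0.0815 -0.0592] top x [0.625  0.6309] y [-0.0626 -0.059 ]
blue 5263 ztop 0.2443 x [0.5684 0.5695 0.5734] y [0.0713 0.0952] top x [0.5687 0.5739] y [0.0716 0.0951]
red 1785 ztop 0.233 x [0.6    0.6013 0.6032] y [0.075  0.0991] top x [0.5621 0.6021] y [0.0771 0.096 ]
```

apply_moves:
  moves:
    - {"jaw": 0.2,"offset": [0,1.7,-1],"rot": [0,0,0]}
    - {"jaw": 0.2,"offset": [8,0,0],"rot": [0,0,0]}
    - {"jaw": 0.2,"offset": [12,0,0],"rot": [0,0,0]}
    - {"jaw": 0.2,"offset": [12,0,0],"rot": [0,0,0]}
    - {"jaw": 0.2,"offset": [10,0,0],"rot": [0,0,0]}

```text
time_s: 16.38
eef_pos: [0.5296, 0.0839, 0.1795]
eef_rot: [-0.0, -0.014, 1.0, -0.0]
wrist_force: [-0.3, 0.5, -1.8]
opening: 0.292
grasp_force: 58.9
```

Run:
```python
from h import *
to(.49,.083,.18,.033)
handles("wrist")
```

```text
t 16.38 pos [0.5296 0.0839 0.1795] yaw 0.029 off [39.6  0.3 -0.5] rot [-0.   -0.01 -0.23] open 0.292 F [-0.32  0.5  -1.81] grip 58.9
yel 466 ztop 0.2738 x [0.5177 0.5184 0.5191] y [0.0239 0.0312] top x [0.5176 0.5192] y [0.0238 0.0303]
blue 5952 ztop 0.2451 x [0.5253 0.5263 0.5303] y [0.0716 0.0956] top x [0.5256 0.5306] y [0.0718 0.0954]
red 951 ztop 0.1833 x [0.6003 0.6013 0.6023] y [0.0755 0.0994] top x [0.6001 0.6021] y [0.0759 0.0985]
```

apply_moves:
  moves:
    - {"jaw": 0.2,"offset": [14,0,0],"rot": [0,0,0]}
    - {"jaw": 0.2,"offset": [14,0,0],"rot": [0,0,0]}
    - {"jaw": 0.2,"offset": [14,0,0],"rot": [0,0,0]}
    - {"jaw": 0.2,"offset": [0,-25,0],"rot": [0,0,0]}
    - {"jaw": 0.2,"offset": [0,-35,0],"rot": [0,0,0]}

```text
time_s: 17.05
eef_pos: [0.4897, 0.0228, 0.1797]
eef_rot: [0.0, -0.015, 1.0, 0.0]
wrist_force: [0.8, 0.8, -1.4]
opening: 0.293
grasp_force: 58.9
```

apply_moves:
  moves:
    - {"jaw": 0.2,"offset": [0,-40,0],"rot": [0,0,-4.1]}
    - {"jaw": 0.2,"offset": [0,-40,0],"rot": [0,0,-4.1]}
    - {"jaw": 0.2,"offset": [0,-38,0],"rot": [0,0,0]}
    - {"jaw": 0.2,"offset": [0,0,0],"rot": [0,0,0]}
    - {"jaw": 0.2,"offset": [0,0,0],"rot": [0,0,0]}

```text
time_s: 17.68
eef_pos: [0.5015, -0.094, 0.1793]
eef_rot: [-0.0, -0.086, 0.996, 0.0]
wrist_force: [-0.3, 0.9, -1.2]
opening: 0.29
grasp_force: 59.2
```

Run:
```python
from h import *
x=.497;to(x,-.092+(x-.52)*.1747,.18,.174)
handles("wrist"); handles("side")
```

```text
t 17.68 pos [ 0.5015 -0.094   0.1793] yaw 0.1716 off [ 4.8 -1.2 -0.7] rot [ 0.04 -0.02 -0.14] open 0.29 F [-0.32  0.92 -1.18] grip 59.2
yel 3
blue 5118 ztop 0.245 x [0.4959 0.4988 0.5025] y [-0.1063 -0.083 ] top x [0.4964 0.5034] y [-0.1059 -0.0828]
red 0
yel 257 ztop 0.2333 x [0.6266 0.6298 0.6339] y [-0.0864 -0.0619] top x [0.6267 0.6345] y [-0.0844 -0.0643]
blue 208 ztop 0.2313 x [0.4963 0.498  0.5031] y [-0.1059 -0.0815] top x [0.4963 0.4984] y [-0.0895 -0.0826]
red 0
```

apply_moves:
  moves:
    - {"jaw": 0.2,"offset": [0,-1,0],"rot": [0,0,-0.1]}
    - {"jaw": 0.2,"offset": [-8,0,0],"rot": [0,0,0]}
    - {"jaw": 0.2,"offset": [-10,0,0],"rot": [0,0,0]}
    - {"jaw": 0.2,"offset": [-12,0,0],"rot": [0,0,0]}
    - {"jaw": 0.2,"offset": [-12,0,0],"rot": [0,0,0]}

```text
time_s: 18.4
eef_pos: [0.5447, -0.088, 0.1794]
eef_rot: [0.0, -0.087, 0.996, -0.0]
wrist_force: [-0.3, -0.5, -1.5]
opening: 0.294
grasp_force: 59.2
```

apply_moves:
  moves:
    - {"jaw": 0.2,"offset": [-12,0,1],"rot": [0,0,0]}
    - {"jaw": 0.2,"offset": [-12,0,1],"rot": [0,0,0]}
    - {"jaw": 0.2,"offset": [-12,0,1],"rot": [0,0,0]}
    - {"jaw": 0.2,"offset": [-10,0,0],"rot": [0,0,0]}
    - {"jaw": 0.2,"offset": [0,0,0],"rot": [0,0,0]}

```text
time_s: 19.02
eef_pos: [0.5895, -0.0801, 0.1764]
eef_rot: [-0.0, -0.087, 0.996, 0.0]
wrist_force: [-0.6, 0.2, -0.8]
opening: 0.29
grasp_force: 59.1
```

Run:
```python
from h import *
x=.59;to(x,-.092+(x-.52)*.1747,.18,.174)
handles("wrist"); handles("side")
```

```text
t 19.02 pos [ 0.5895 -0.0801  0.1764] yaw 0.1742 off [-0.5  0.3 -3.6] rot [ 0.   -0.    0.01] open 0.29 F [-0.62  0.2  -0.8 ] grip 59.1
yel 1610 ztop 0.2176 x [0.625  0.628  0.6302] y [-0.085 -0.061] top x [0.5868 0.6296] y [-0.1421 -0.0615]
blue 4385 ztop 0.242 x [0.5838 0.5869 0.5906] y [-0.0925 -0.0691] top x [0.5842 0.5913] y [-0.092  -0.0688]
red 1917 ztop 0.2009 x [0.6007 0.6018 0.6055] y [0.0735 0.0961] top x [0.6013 0.606 ] y [0.0732 0.0763]
yel 126 ztop 0.2353 x [0.5923 0.6191 0.6329] y [-0.124  -0.0801] top x [0.5883 0.6091] y [-0.1257 -0.1209]
blue 216 ztop 0.2373 x [0.5842 0.5856 0.5888] y [-0.0806 -0.0683] top x [0.5847 0.5867] y [-0.0783 -0.0661]
red 181 ztop 0.2336 x [0.6011 0.6031 0.607 ] y [0.0744 0.0994] top x [0.6009 0.6061] y [0.074  0.0981]
```

apply_moves:
  moves:
    - {"jaw": 0.2,"offset": [0,0,2.5],"rot": [0,0,0]}
    - {"jaw": 0.2,"offset": [0,0,2.5],"rot": [0,0,0]}
    - {"jaw": 0.2,"offset": [0,0,1],"rot": [0,0,0]}
    - {"jaw": 0.2,"offset": [0,0,1],"rot": [0,0,0]}
    - {"jaw": 0.2,"offset": [0,0,0.5],"rot": [0,0,0]}

```text
time_s: 19.75
eef_pos: [0.5889, -0.0803, 0.169]
eef_rot: [-0.0, -0.087, 0.996, -0.0]
wrist_force: [0.0, -0.6, -0.7]
opening: 0.291
grasp_force: 59.1
```

apply_moves:
  moves:
    - {"jaw": 0.2,"offset": [0,0,0],"rot": [0,0,0]}
    - {"jaw": 0.3,"offset": [0,0,0],"rot": [0,0,0]}
    - {"jaw": 0.4,"offset": [0,0,0],"rot": [0,0,0]}
    - {"jaw": 0.5,"offset": [0,0,0],"rot": [0,0,0]}
    - {"jaw": 0.6,"offset": [0,0,0],"rot": [0,0,0]}

```text
time_s: 20.38
eef_pos: [0.5891, -0.0803, 0.1692]
eef_rot: [0.0, -0.087, 0.996, -0.0]
wrist_force: [0.1, 0.3, 0.3]
opening: 0.597
grasp_force: 0.0
```

apply_moves:
  moves:
    - {"jaw": 0.6,"offset": [0,0,-15],"rot": [0,0,0]}
    - {"jaw": 0.6,"offset": [0,0,-25],"rot": [0,0,0]}
    - {"jaw": 0.6,"offset": [0,0,-30],"rot": [0,0,0]}
    - {"jaw": 0.6,"offset": [0,0,-30],"rot": [0,0,0]}
    - {"jaw": 0.6,"offset": [0,0,0],"rot": [0,0,8]}

```text
time_s: 21.0
eef_pos: [0.5908, -0.0809, 0.2739]
eef_rot: [0.003, -0.016, 1.0, -0.001]
wrist_force: [-0.1, 0.4, -1.2]
opening: 0.604
grasp_force: 0.0
```

Run:
```python
from h import *
to(.603,.0868,.271,.032)
handles("side"); handles("scene")
```

```text
t 21.0 pos [ 0.5908 -0.0809  0.2739] yaw 0.0312 off [-17.4 167.2   2.6] rot [-0.15  0.39 -0.05] open 0.604 F [-0.06  0.44 -1.18] grip 0.0
yel 254 ztop 0.2339 x [0.627  0.6298 0.6336] y [-0.0865 -0.0608] top x [0.6277 0.6333] y [-0.0855 -0.0643]
blue 324 ztop 0.233 x [0.5843 0.5878 0.5924] y [-0.0937 -0.0699] top x [0.5853 0.5919] y [-0.0933 -0.0716]
red 176 ztop 0.233 x [0.6009 0.6031 0.6063] y [0.0739 0.0983] top x [0.6013 0.6061] y [0.0765 0.0989]
yel 172 ztop 0.2327 x [0.6313 0.6347 0.6376] y [-0.086  -0.0643] top x [0.631  0.6359] y [-0.0847 -0.0647]
blue 313 ztop 0.2325 x [0.5884 0.5923 0.5956] y [-0.0932 -0.07  ] top x [0.5876 0.5953] y [-0.093  -0.0716]
red 268 ztop 0.2331 x [0.6033 0.6079 0.6106] y [0.0744 0.0982] top x [0.6038 0.6091] y [0.076  0.0986]
```

apply_moves:
  moves:
    - {"jaw": 0.6,"offset": [-4,40,0],"rot": [0,0,0]}
    - {"jaw": 0.6,"offset": [-4,42,0],"rot": [0,0,0]}
    - {"jaw": 0.6,"offset": [-4,42,0],"rot": [0,0,0]}
    - {"jaw": 0.6,"offset": [-4,42,0],"rot": [0,0,0]}
    - {"jaw": 0.6,"offset": [0,0,0],"rot": [0,0,0]}

```text
time_s: 21.72
eef_pos: [0.5989, 0.089, 0.269]
eef_rot: [-0.0, -0.02, 1.0, 0.0]
wrist_force: [-0.1, -0.8, -0.3]
opening: 0.6
grasp_force: 0.0
```

apply_moves:
  moves:
    - {"jaw": 0.6,"offset": [0,0,0],"rot": [0,0,0]}
    - {"jaw": 0.6,"offset": [0,0,0],"rot": [0,0,0]}
    - {"jaw": 0.6,"offset": [0,0,0],"rot": [0,0,0]}
    - {"jaw": 0.6,"offset": [0,0,0],"rot": [0,0,0]}
    - {"jaw": 0.6,"offset": [0,0,0],"rot": [0,0,0]}

```text
time_s: 22.35
eef_pos: [0.5993, 0.0858, 0.269]
eef_rot: [-0.0, -0.017, 1.0, -0.0]
wrist_force: [0.0, -0.3, 0.6]
opening: 0.602
grasp_force: 0.0
```

Run:
```python
from h import *
to(.604,.0873,.168,.032)
handles("wrist")
```

```text
t 22.35 pos [0.5993 0.0858 0.269 ] yaw 0.0338 off [ -4.7   1.3 101. ] rot [-0.  -0.   0.1] open 0.602 F [ 0.05 -0.31  0.61] grip 0.0
yel 1831 ztop 0.2345 x [0.6258 0.6286 0.6328] y [-0.0841 -0.0598] top x [0.6265 0.6332] y [-0.0839 -0.0606]
blue 3266 ztop 0.2344 x [0.5836 0.5867 0.5909] y [-0.091  -0.0672] top x [0.5843 0.5914] y [-0.0913 -0.0679]
red 1140 ztop 0.2345 x [0.6008 0.6016 0.6059] y [0.0757 0.0992] top x [0.601  0.6061] y [0.0759 0.099 ]
```

apply_moves:
  moves:
    - {"jaw": 0.6,"offset": [-4.5,1.6,20],"rot": [0,0,0]}
    - {"jaw": 0.6,"offset": [0,0,27],"rot": [0,0,0]}
    - {"jaw": 0.6,"offset": [0,0,27],"rot": [0,0,0]}
    - {"jaw": 0.6,"offset": [0,0,20],"rot": [0,0,0]}
    - {"jaw": 0.6,"offset": [0,0,6],"rot": [0,0,0]}

```text
time_s: 23.02
eef_pos: [0.6026, 0.088, 0.1666]
eef_rot: [-0.002, -0.017, 1.0, 0.0]
wrist_force: [0.7, -0.3, -0.3]
opening: 0.605
grasp_force: 0.0
```

apply_moves:
  moves:
    - {"jaw": 0.5,"offset": [0,0,0],"rot": [0,0,0]}
    - {"jaw": 0.4,"offset": [0,0,0],"rot": [0,0,0]}
    - {"jaw": 0.35,"offset": [0,0,0],"rot": [0,0,0]}
    - {"jaw": 0.2,"offset": [0,0,0],"rot": [0,0,0]}
    - {"jaw": 0.2,"offset": [0,0,-1],"rot": [0,0,0]}

```text
time_s: 23.65
eef_pos: [0.6039, 0.0879, 0.1703]
eef_rot: [0.0, -0.017, 1.0, -0.0]
wrist_force: [-0.7, 0.7, -0.4]
opening: 0.297
grasp_force: 58.8
```

apply_moves:
  moves:
    - {"jaw": 0.2,"offset": [0,0,-2],"rot": [0,0,0]}
    - {"jaw": 0.2,"offset": [0,0,-3],"rot": [0,0,0]}
    - {"jaw": 0.2,"offset": [0,0,-3],"rot": [0,0,0]}
    - {"jaw": 0.2,"offset": [0,0,-2],"rot": [0,0,0]}
    - {"jaw": 0.2,"offset": [0,0,0],"rot": [0,0,0]}

```text
time_s: 24.28
eef_pos: [0.6039, 0.0879, 0.1802]
eef_rot: [0.0, -0.017, 1.0, -0.0]
wrist_force: [-0.4, -0.1, -1.4]
opening: 0.294
grasp_force: 58.8
```

Run:
```python
from h import *
to(.604,.0873,.179,.032)
handles("wrist")
```

```text
t 24.27 pos [0.6039 0.0879 0.1802] yaw 0.0342 off [-0.1 -0.6  1.2] rot [-0.    0.02  0.12] open 0.294 F [-0.38 -0.1  -1.4 ] grip 58.8
yel 2142 ztop 0.204 x [0.6255 0.6272 0.6301] y [-0.0818 -0.059 ] top x [0.6255 0.6304] y [-0.062  -0.0586]
blue 1683 ztop 0.1851 x [0.5834 0.5851 0.5883] y [-0.075  -0.0663] top x [0.5835 0.5884] y [-0.0691 -0.0661]
red 4416 ztop 0.2444 x [0.6001 0.6011 0.6048] y [0.0757 0.0995] top x [0.6003 0.6054] y [0.0759 0.0993]
```

apply_moves:
  moves:
    - {"jaw": 0.2,"offset": [4,-0.8,-1],"rot": [0,0,0]}
    - {"jaw": 0.2,"offset": [12,0,0],"rot": [0,0,0]}
    - {"jaw": 0.2,"offset": [14,0,0],"rot": [0,0,0]}
    - {"jaw": 0.2,"offset": [14,0,0],"rot": [0,0,0]}
    - {"jaw": 0.2,"offset": [14,0,0],"rot": [0,0,0]}

```text
time_s: 24.95
eef_pos: [0.5446, 0.0851, 0.1811]
eef_rot: [0.0, -0.017, 1.0, -0.0]
wrist_force: [0.2, 0.2, -1.3]
opening: 0.293
grasp_force: 58.8
```

Run:
```python
from h import *
to(.485,.083,.179,.032)
handles("wrist")
```

```text
t 24.95 pos [0.5446 0.0851 0.1811] yaw 0.0342 off [59.7 -0.1  2.1] rot [-0.    0.01  0.13] open 0.293 F [ 0.15  0.16 -1.26] grip 58.8
yel 2618 ztop 0.204 x [0.6253 0.6274 0.6297] y [-0.0832 -0.0593] top x [0.5335 0.632 ] y [-0.0791  0.0274]
blue 3122 ztop 0.2012 x [0.5832 0.5846 0.5872] y [-0.0896 -0.0668] top x [0.583  0.5871] y [-0.0716 -0.067 ]
red 4381 ztop 0.2453 x [0.5408 0.5418 0.5456] y [0.0729 0.0967] top x [0.5411 0.546 ] y [0.0731 0.0967]
```

apply_moves:
  moves:
    - {"jaw": 0.2,"offset": [15,0,0],"rot": [0,0,0]}
    - {"jaw": 0.2,"offset": [15,0,0],"rot": [0,0,0]}
    - {"jaw": 0.2,"offset": [15,0,0],"rot": [0,0,0]}
    - {"jaw": 0.2,"offset": [15,0,-10],"rot": [0,0,0]}
    - {"jaw": 0.2,"offset": [0,0,-50],"rot": [0,0,0]}

```text
time_s: 25.62
eef_pos: [0.4818, 0.0833, 0.2382]
eef_rot: [-0.004, -0.017, 1.0, 0.0]
wrist_force: [0.6, 0.4, -1.3]
opening: 0.296
grasp_force: 59.1
```

apply_moves:
  moves:
    - {"jaw": 0.2,"offset": [4,40,0],"rot": [0,0,0]}
    - {"jaw": 0.2,"offset": [5,50,0],"rot": [0,0,0]}
    - {"jaw": 0.2,"offset": [5,50,0],"rot": [0,0,0]}
    - {"jaw": 0.2,"offset": [5,50,0],"rot": [0,0,0]}
    - {"jaw": 0.2,"offset": [3,41,0],"rot": [0,0,0]}

```text
time_s: 26.25
eef_pos: [0.4549, 0.3148, 0.2411]
eef_rot: [0.0, -0.018, 1.0, 0.0]
wrist_force: [0.7, 0.0, -0.9]
opening: 0.292
grasp_force: 59.3
```

apply_moves:
  moves:
    - {"jaw": 0.2,"offset": [0,0,0],"rot": [0,0,4.8]}
    - {"jaw": 0.2,"offset": [0,0,0],"rot": [0,0,4.8]}
    - {"jaw": 0.2,"offset": [0,0,0],"rot": [0,0,0]}
    - {"jaw": 0.2,"offset": [0,0,0],"rot": [0,0,0]}
    - {"jaw": 0.2,"offset": [0,0,0],"rot": [0,0,0]}

```text
time_s: 26.88
eef_pos: [0.4559, 0.313, 0.2411]
eef_rot: [0.0, 0.066, 0.998, 0.0]
wrist_force: [-0.4, -0.2, -1.3]
opening: 0.29
grasp_force: 59.5
```

```bash
cat >> h.py <<'E'
def rim(name,w=None):
    img,dep,w=pts(name); hsv=cv2.cvtColor(img,cv2.COLOR_RGB2HSV).astype(int);H,S,V=[hsv[...,i] for i in range(3)]; x,y,z=w[...,0],w[...,1],w[...,2]
    m=(dep>0)&(z>.092)&(z<.108)&(x>.37)&(x<.55)&(y>.22)&(y<.4)&(H>100)&(H<135)&(S>90); q=w[m]
    r=cv2.minAreaRect(q[:,:2].astype(np.float32)); print(name,"rim",len(q),np.round(r[0],4),np.round(r[1],4),round(r[2],1),"ztop",np.round(np.percentile(q[:,2],[50,95]),4)); print(np.round(cv2.boxPoints(r),4).tolist())
    return img,dep,w
E
python3 - <<'E'
from h import *
to(.4545,.3137,.241,-.133)
handles("wrist")
img,_,_=rim("wrist"); save(img,"pics/w6.png"); rim("scene"); rim("side"); handles("side")
E
```

```text
t 26.88 pos [0.4559 0.313  0.2411] yaw -0.1328 off [1.5 0.5 0.1] rot [0.   0.01 0.01] open 0.29 F [-0.44 -0.2  -1.32] grip 59.5
yel 0
blue 1058 ztop 0.1033 x [0.4152 0.4253 0.4636] y [0.2739 0.359 ] top x [0.4155 0.4636] y [0.2739 0.3589]
red 4963 ztop 0.3052 x [0.4512 0.4536 0.4574] y [0.3013 0.3245] top x [0.4517 0.4582] y [0.3012 0.3243]
wrist rim 1228 [0.4499 0.3147] [0.0867 0.0632] 82.2 ztop [0.1016 0.103 ]
[[0.41269999742507935, 0.2759999930858612], [0.47530001401901245, 0.26739999651908875], [0.4871000051498413, 0.35339999198913574], [0.4244999885559082, 0.3619999885559082]]
scene rim 169 [0.4554 0.314 ] [0.087  0.0662] 80.5 ztop [0.0991 0.1032]
[[0.4156000018119812, 0.2766000032424927], [0.48089998960494995, 0.2655999958515167], [0.4952999949455261, 0.3513999879360199], [0.4300000071525574, 0.36239999532699585]]
side rim 150 [0.451 0.313] [0.0907 0.064 ] 82.0 ztop [0.1    0.1033]
[[0.41290000081062317, 0.272599995136261], [0.4763000011444092, 0.2635999917984009], [0.48899999260902405, 0.35339999198913574], [0.42559999227523804, 0.36239999532699585]]
yel 254 ztop 0.2344 x [0.6265 0.6299 0.6339] y [-0.0853 -0.062 ] top x [0.6261 0.6335] y [-0.085  -0.0632]
blue 318 ztop 0.2354 x [0.4609 0.5878 0.5916] y [-0.0938  0.2952] top x [0.4572 0.5906] y [-0.0919  0.3006]
red 43 ztop 0.2554 x [0.452  0.4533 0.4549] y [0.2975 0.3117] top x [0.4523 0.4547] y [0.2993 0.3009]
```

View pics/w6.png

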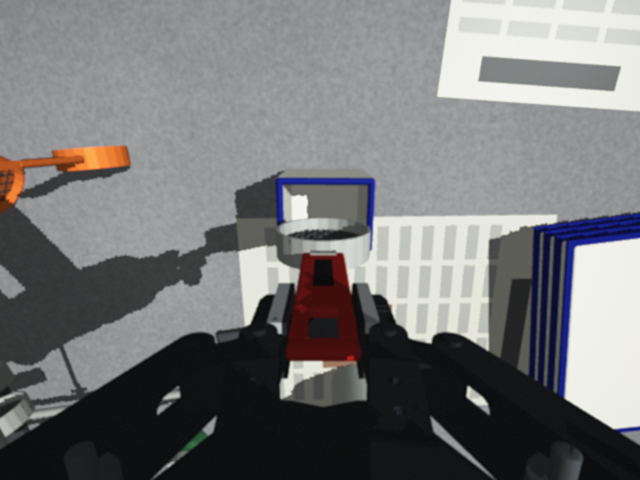

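The frame (277–370, row 240) hovers over the pot mouth (277–375). I'll measure the lateral offset of the frame itself.

Run:
```python
from h import *
ex=np.array([np.cos(-.134),np.sin(-.134)]); ey=np.array([np.sin(.134),np.cos(.134)])
for n in("wrist","scene","side"):
    img,dep,w=pts(n); hsv=cv2.cvtColor(img,cv2.COLOR_RGB2HSV).astype(int);H,S=hsv[...,0],hsv[...,1]; z=w[...,2]
    d=w[...,:2]-np.array([.452,.314]); a,b=d@ex,d@ey
    near=(dep>0)&(abs(a)<.05)&(abs(b)<.055)
    f=near&(z>.125)&(z<.205)&(S<70)&(abs(a)<.025)
    r=near&(z>.09)&(z<.108)&(H>100)&(H<135)&(S>90)
    h=near&(z>.22)&(z<.31)&((H<8)|(H>172))&(S>110)
    for k,m in(("frame",f),("rim",r),("handle",h)):
        if m.sum()>10: print(n,k,m.sum(),"x",np.round(np.percentile(a[m],[1,50,99])*1000,1),"y",np.round(np.percentile(b[m],[.5,50,99.5])*1000,1),"z",np.round(np.percentile(z[m],[1,99]),3))
```

```text
wrist frame 3692 x [-6.2  0.4 13.4] y [-33.3  -1.4  30.9] z [0.136 0.203]
wrist rim 1230 x [-33.7 -28.7  20.7] y [-42.6   1.8  43.6] z [0.098 0.104]
wrist handle 5024 x [-0.1  1.2  6.1] y [-13.4  -0.7  11.8] z [0.223 0.305]
scene frame 553 x [-4.4  7.  17.5] y [-34.5  -1.7  32.4] z [0.134 0.202]
scene rim 168 x [-29.9  15.7  36.2] y [-43.9 -10.   42.6] z [0.093 0.103]
scene handle 201 x [ 2.6  7.7 16. ] y [-15.   2.  14.] z [0.221 0.307]
side frame 243 x [-5.4  2.8 14.1] y [-36.9 -25.6  32.4] z [0.135 0.204]
side rim 154 x [-32.9 -10.7  31. ] y [-45.  -14.3  43.8] z [0.093 0.104]
side handle 27 x [1.2 2.8 5.3] y [-16.  -12.5   0.8] z [0.221 0.257]
```

apply_moves:
  moves:
    - {"jaw": 0.2,"offset": [3,1.4,0],"rot": [0,0,0]}
    - {"jaw": 0.2,"offset": [0,0,15],"rot": [0,0,0]}
    - {"jaw": 0.2,"offset": [0,0,10],"rot": [0,0,0]}
    - {"jaw": 0.2,"offset": [0,0,8],"rot": [0,0,0]}
    - {"jaw": 0.2,"offset": [0,0,5],"rot": [0,0,0]}

```text
time_s: 27.9
eef_pos: [0.4529, 0.3148, 0.202]
eef_rot: [-0.0, 0.067, 0.998, -0.0]
wrist_force: [-0.4, 0.8, -1.2]
opening: 0.295
grasp_force: 59.5
```

apply_moves:
  moves:
    - {"jaw": 0.2,"offset": [0,0,5],"rot": [0,0,0]}
    - {"jaw": 0.2,"offset": [0,0,5],"rot": [0,0,0]}
    - {"jaw": 0.2,"offset": [0,0,5],"rot": [0,0,0]}
    - {"jaw": 0.2,"offset": [0,0,5],"rot": [0,0,0]}
    - {"jaw": 0.2,"offset": [0,0,5],"rot": [0,0,0]}

```text
time_s: 28.52
eef_pos: [0.4532, 0.315, 0.1777]
eef_rot: [0.0, 0.067, 0.998, -0.0]
wrist_force: [-0.5, -0.6, -1.0]
opening: 0.29
grasp_force: 59.5
```

apply_moves:
  moves:
    - {"jaw": 0.2,"offset": [0,0,8],"rot": [0,0,0]}
    - {"jaw": 0.2,"offset": [0,0,10],"rot": [0,0,0]}
    - {"jaw": 0.2,"offset": [0,0,10],"rot": [0,0,0]}
    - {"jaw": 0.2,"offset": [0,0,10],"rot": [0,0,0]}
    - {"jaw": 0.2,"offset": [0,0,5],"rot": [0,0,0]}

```text
time_s: 29.15
eef_pos: [0.4527, 0.3148, 0.134]
eef_rot: [-0.001, 0.067, 0.998, -0.0]
wrist_force: [0.4, -0.1, -1.8]
opening: 0.294
grasp_force: 59.5
```

Run:
```python
from h import *
to(.4525,.314,.112,-.134)
handles("wrist")
```

```text
t 29.15 pos [0.4527 0.3148 0.134 ] yaw -0.1335 off [ 0.1 -0.8 22. ] rot [-0.04 -0.06  0.03] open 0.294 F [ 0.38 -0.08 -1.82] grip 59.5
yel 0
blue 2826 ztop 0.1032 x [0.4155 0.4275 0.4781] y [0.2722 0.3588] top x [0.4155 0.4781] y [0.2722 0.3587]
red 5023 ztop 0.1981 x [0.448  0.4505 0.4542] y [0.303  0.3265] top x [0.4486 0.455 ] y [0.303  0.3263]
```

apply_moves:
  moves:
    - {"jaw": 0.2,"offset": [0,0,7],"rot": [0,0,0]}
    - {"jaw": 0.2,"offset": [0,0,6],"rot": [0,0,0]}
    - {"jaw": 0.2,"offset": [0,0,3],"rot": [0,0,0]}
    - {"jaw": 0.2,"offset": [0,0,2],"rot": [0,0,0]}
    - {"jaw": 0.2,"offset": [0,0,1],"rot": [0,0,0]}

```text
time_s: 29.82
eef_pos: [0.4532, 0.315, 0.116]
eef_rot: [0.0, 0.067, 0.998, 0.0]
wrist_force: [-0.3, 0.5, -2.2]
opening: 0.292
grasp_force: 59.5
```

apply_moves:
  moves:
    - {"jaw": 0.2,"offset": [0,0,0.7],"rot": [0,0,0]}
    - {"jaw": 0.2,"offset": [0,0,0],"rot": [0,0,0]}
    - {"jaw": 0.2,"offset": [0,0,0],"rot": [0,0,0]}
    - {"jaw": 0.2,"offset": [0,0,0],"rot": [0,0,0]}
    - {"jaw": 0.2,"offset": [0,0,0],"rot": [0,0,0]}

```text
time_s: 30.45
eef_pos: [0.4532, 0.315, 0.1153]
eef_rot: [0.0, 0.067, 0.998, 0.0]
wrist_force: [-0.3, -0.3, -0.7]
opening: 0.289
grasp_force: 59.5
```

apply_moves:
  moves:
    - {"jaw": 0.2,"offset": [0,0,0.7],"rot": [0,0,0]}
    - {"jaw": 0.2,"offset": [0,0,0],"rot": [0,0,0]}
    - {"jaw": 0.2,"offset": [0,0,0.7],"rot": [0,0,0]}
    - {"jaw": 0.2,"offset": [0,0,0],"rot": [0,0,0]}
    - {"jaw": 0.2,"offset": [0,0,0],"rot": [0,0,0]}

```text
time_s: 31.08
eef_pos: [0.4531, 0.315, 0.1139]
eef_rot: [-0.0, 0.067, 0.998, 0.0]
wrist_force: [-0.5, -0.8, -0.0]
opening: 0.289
grasp_force: 59.5
```

apply_moves:
  moves:
    - {"jaw": 0.2,"offset": [0,0,0.5],"rot": [0,0,0]}
    - {"jaw": 0.2,"offset": [0,0,0],"rot": [0,0,0]}
    - {"jaw": 0.2,"offset": [0,0,0],"rot": [0,0,0]}
    - {"jaw": 0.2,"offset": [0,0,0],"rot": [0,0,0]}
    - {"jaw": 0.2,"offset": [0,0,0],"rot": [0,0,0]}

```text
time_s: 31.7
eef_pos: [0.4532, 0.315, 0.1134]
eef_rot: [0.0, 0.067, 0.998, 0.0]
wrist_force: [0.4, 0.2, -1.2]
opening: 0.29
grasp_force: 59.5
```

apply_moves:
  moves:
    - {"jaw": 0.2,"offset": [0,0,0.5],"rot": [0,0,0]}
    - {"jaw": 0.2,"offset": [0,0,0],"rot": [0,0,0]}
    - {"jaw": 0.2,"offset": [0,0,0.5],"rot": [0,0,0]}
    - {"jaw": 0.2,"offset": [0,0,0],"rot": [0,0,0]}
    - {"jaw": 0.2,"offset": [0,0,0],"rot": [0,0,0]}

```text
time_s: 32.33
eef_pos: [0.4532, 0.315, 0.1124]
eef_rot: [-0.0, 0.067, 0.998, 0.0]
wrist_force: [0.2, -0.3, -1.7]
opening: 0.293
grasp_force: 59.5
```

apply_moves:
  moves:
    - {"jaw": 0.2,"offset": [0,0,0.5],"rot": [0,0,0]}
    - {"jaw": 0.2,"offset": [0,0,0],"rot": [0,0,0]}
    - {"jaw": 0.2,"offset": [0,0,0],"rot": [0,0,0]}
    - {"jaw": 0.2,"offset": [0,0,0],"rot": [0,0,0]}
    - {"jaw": 0.2,"offset": [0,0,0],"rot": [0,0,0]}

```text
time_s: 32.95
eef_pos: [0.4534, 0.3151, 0.1122]
eef_rot: [0.0, 0.067, 0.998, 0.0]
wrist_force: [-0.8, -1.4, 5.0]
opening: 0.29
grasp_force: 60.1
```

Floor contact at about 6 N. I'll ease off and release.

apply_moves:
  moves:
    - {"jaw": 0.2,"offset": [0,0,-0.3],"rot": [0,0,0]}
    - {"jaw": 0.2,"offset": [0,0,0],"rot": [0,0,0]}
    - {"jaw": 0.3,"offset": [0,0,0],"rot": [0,0,0]}
    - {"jaw": 0.35,"offset": [0,0,0],"rot": [0,0,0]}
    - {"jaw": 0.4,"offset": [0,0,0],"rot": [0,0,0]}

```text
time_s: 33.58
eef_pos: [0.4528, 0.3149, 0.1117]
eef_rot: [-0.0, 0.067, 0.998, -0.0]
wrist_force: [0.8, 0.9, -0.3]
opening: 0.401
grasp_force: 0.0
```

apply_moves:
  moves:
    - {"jaw": 0.5,"offset": [0,0,0],"rot": [0,0,0]}
    - {"jaw": 0.6,"offset": [0,0,0],"rot": [0,0,0]}
    - {"jaw": 0.6,"offset": [0,0,0],"rot": [0,0,0]}
    - {"jaw": 0.6,"offset": [0,0,0],"rot": [0,0,0]}
    - {"jaw": 0.6,"offset": [0,0,0],"rot": [0,0,0]}

```text
time_s: 34.2
eef_pos: [0.4532, 0.315, 0.1122]
eef_rot: [-0.0, 0.067, 0.998, 0.0]
wrist_force: [-0.3, 0.8, -0.2]
opening: 0.601
grasp_force: 0.0
```

Run:
```python
from h import *
to(.4525,.314,.22,-.134)
img,_,_=handles("wrist"); save(img,"pics/w7.png"); handles("side"); handles("scene")
```

```text
t 34.2 pos [0.4532 0.315  0.1122] yaw -0.1334 off [   0.5   -1.  -107.8] rot [-0.   -0.    0.03] open 0.601 F [-0.33  0.77 -0.21] grip 0.0
yel 0
blue 3466 ztop 0.1032 x [0.4154 0.4268 0.4839] y [0.2743 0.3589] top x [0.4155 0.4839] y [0.2743 0.3588]
red 4545 ztop 0.1764 x [0.4483 0.4506 0.454 ] y [0.3034 0.3267] top x [0.4487 0.4548] y [0.3038 0.3261]
yel 256 ztop 0.2337 x [0.6264 0.63   0.6339] y [-0.0861 -0.0614] top x [0.6264 0.634 ] y [-0.0841 -0.0634]
blue 318 ztop 0.2334 x [0.5842 0.5878 0.5929] y [-0.0934 -0.0695] top x [0.5549 0.591 ] y [-0.092   0.0292]
red 14
yel 183 ztop 0.2331 x [0.6299 0.6348 0.6373] y [-0.0857 -0.0632] top x [0.6295 0.6369] y [-0.0842 -0.0629]
blue 332 ztop 0.2325 x [0.5879 0.5922 0.5956] y [-0.0931 -0.0697] top x [0.5877 0.5945] y [-0.0927 -0.0713]
red 163 ztop 0.1725 x [0.4511 0.4564 0.46  ] y [0.3009 0.3248] top x [0.4543 0.4591] y [0.3015 0.3231]
```

View pics/w7.png

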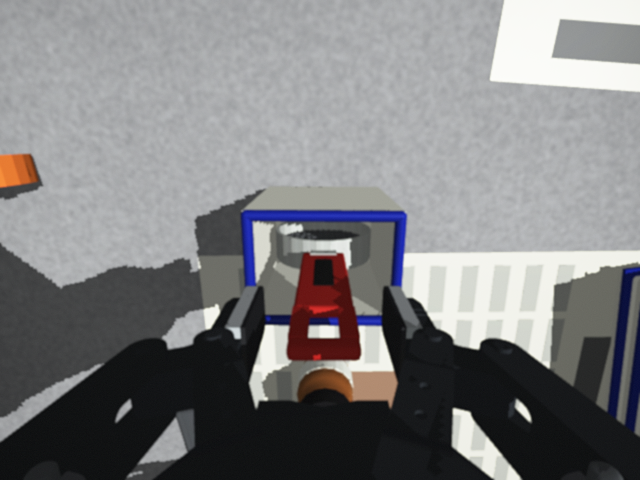

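The red sieve stands free inside the pot, frame at (320,240), with both fingers clear of it. Retreating upward.

apply_moves:
  moves:
    - {"jaw": 0.6,"offset": [0,0,-10],"rot": [0,0,0]}
    - {"jaw": 0.6,"offset": [0,0,-20],"rot": [0,0,0]}
    - {"jaw": 0.6,"offset": [0,0,-25],"rot": [0,0,0]}
    - {"jaw": 0.6,"offset": [0,0,-30],"rot": [0,0,0]}
    - {"jaw": 0.6,"offset": [0,0,-30],"rot": [0,0,0]}

```text
time_s: 34.98
eef_pos: [0.4532, 0.315, 0.2289]
eef_rot: [0.0, 0.067, 0.998, 0.0]
wrist_force: [0.6, 0.8, -0.5]
opening: 0.602
grasp_force: 0.0
```

apply_moves:
  moves:
    - {"jaw": 0.6,"offset": [0,0,-20],"rot": [0,0,0]}
    - {"jaw": 0.6,"offset": [0,0,0],"rot": [0,0,0]}
    - {"jaw": 0.6,"offset": [0,0,0],"rot": [0,0,0]}
    - {"jaw": 0.6,"offset": [0,0,0],"rot": [0,0,0]}
    - {"jaw": 0.6,"offset": [0,0,0],"rot": [0,0,0]}

```text
time_s: 35.6
eef_pos: [0.4528, 0.3148, 0.2462]
eef_rot: [-0.001, 0.067, 0.998, -0.0]
wrist_force: [-0.2, -0.0, 0.4]
opening: 0.594
grasp_force: 0.0
```

Run:
```python
from h import *
to(.4525,.314,.22,-.134)
for _ in range(2): handles("scene")
handles("wrist")
```

```text
t 35.6 pos [0.4528 0.3148 0.2462] yaw -0.1334 off [ 0.1 -0.8 26.3] rot [-0.05 -0.08  0.03] open 0.594 F [-0.17 -0.03  0.42] grip 0.0
yel 178 ztop 0.2339 x [0.6308 0.6347 0.637 ] y [-0.0856 -0.0651] top x [0.6319 0.6356] y [-0.082  -0.0655]
blue 313 ztop 0.2325 x [0.5886 0.5924 0.5952] y [-0.0932 -0.0704] top x [0.5881 0.5942] y [-0.093  -0.0723]
red 169 ztop 0.1742 x [0.4503 0.4563 0.4598] y [0.3011 0.3251] top x [0.4532 0.4596] y [0.3014 0.3208]
yel 178 ztop 0.2335 x [0.6306 0.6346 0.6373] y [-0.0855 -0.0654] top x [0.6305 0.6367] y [-0.0838 -0.0645]
blue 313 ztop 0.2326 x [0.5885 0.5926 0.5954] y [-0.0933 -0.0706] top x [0.5871 0.5942] y [-0.0922 -0.0722]
red 166 ztop 0.1746 x [0.4506 0.4563 0.4598] y [0.3008 0.3245] top x [0.4536 0.4589] y [0.3015 0.321 ]
yel 0
blue 1603 ztop 0.1034 x [0.4159 0.4437 0.4854] y [0.2716 0.3582] top x [0.4161 0.4854] y [0.2715 0.3582]
red 836 ztop 0.1766 x [0.4486 0.4512 0.455 ] y [0.3033 0.3266] top x [0.4492 0.4554] y [0.3033 0.3262]
```

Everything is at rest and clear of the gripper, so I'm handing in.

```bash
python3 -c "
from bench import ctrl
print(ctrl.hand_in())"
```

```text
the job is handed in; nothing more can be done
None
```

The job is handed in, but the hand-in gave no verdict: the yellow (medium) and blue (coarse) sieves hang on the spare hook, yellow about 6 mm from the flange, and the red fine sieve stands handle up in the pot, let go and at rest; measured wrist forces stayed at or below about 6 N.

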